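# Sort the polishing supplies back into their trays

## Robot

A 7-joint arm with a two-finger parallel gripper is mounted at the origin on the work surface. World frame = base frame: x ahead of the robot, y to its left, z up, the work surface at z = 0. Lengths are in m, angles in rad, forces in N, time in s.
With the tool pointing down it reaches from about 0.4 to 0.85 m from the base axis. Payload 4.5 kg.
Tool frame: the origin (TCP) lies on the mounting face of the last link; the fingertips stand 166 mm ahead of it and the grasp point (between the pads) lies 147 mm ahead of it; y points along the fingers, x is the direction in which the jaws open and shut, and the axes are right-handed (so a half turn about y gives the same grasp; the last joint's range is limited). The gripper opens to 88 mm and grips with 3 to 60 N. Pads are 18 mm wide; open, the fingers measure 123 mm over their backs; the gripper's body (75 mm by 187 mm) begins 45 mm behind the grasp point.
Start: joints at [-1.138, 0.689, -0.195, 1.565, 0.157, 0.902, -0.215], TCP at [0.243, 0.576, 0.405] pointing down, gripper open.
Joint ranges: [-3.01, 3.01], [-0.46, 2.08], [-1.47, 1.51], [0.13, 2.56], [-1, 4.14], [0.04, 2.09], [-2.66, 2.66]. Speed limits (rad/s): [2.57, 2.57, 3.14, 3.14, 3.14, 3.14, 3.14].

## Interface

Orientations are given as a unit quaternion [w, x, y, z].
In Python, from station import r gives the robot as it stands.
- The arm moves only by the tool arm_command, never from a script. Its argument "plan" is a list of rows, each a list of 3 entries, a list of its own where there are three numbers: the finger opening in cm, from 0 to 8.81, then the shift along the tool's x, y, z in cm, then the turn, a rotation vector about the tool's x, y, z in degrees. In form: [[grip, [dx, dy, dz], [rx, ry, rz]], ...]. A call has 1 to 12 rows; each row is the pose to reach, as a shift and turn from the pose commanded when the call began, along the tool's axes at that moment; what a row does not reach only later rows make up. A row lasts 1/8 s, in which the tool goes at most 62.5 mm and 10.7 degrees, less where a joint would pass 70% of its speed; a pose out of reach is approached as far as the arm can. A call with a gripper value outside its range is refused whole. The fingers move at their own pace and stop on an object; "grip_force" is the grip in N (left out, the last holds). Time passes only in rows, so rows that repeat a pose let the fingers close. It gives the time, the measured TCP pose, the force and the opening at its end, in the units of the state.
- r.sense(): the state, without advancing time (a new reading comes with each control period).
- r.grab_frame(name): name is "side" or "top" or "wrist"; returns the picture (480x640x3 uint8, blue, green, red); there is no depth.
- r.get_calibration(name): a dict with "camera_matrix" (3x3 intrinsics, pixels), "pose" (4x4, takes a point from camera to world coordinates). Camera axes: x right, y up, looking along -z (the intrinsics and any distortion apply to the point x, -y, -z); pixel columns grow to the right and rows downward; lengths in m; the calibration is good to about 2 mm. A picture is of the moment at which its call begins: read the wrist's pose just before it. get_calibration takes no time and is no camera call; for the wrist camera it gives the pose at the moment of the call.
- r.hand_in(): hands the job in, once; it reports no verdict.
The state is a dict: "time_s": time; "q": joint angles; "qvel": joint speeds; "joint_efforts": joint torques, N m; "tool_pos": TCP position; "orientation": TCP orientation; "contact_force": force on the tool from outside, world axes, zero at the start; "wrist_torque": the same for the moment, N m; "opening": finger opening in m.
Only numpy, scipy, OpenCV 4.12 (cv2) and the standard library are available. Lean on these libraries where they do the work, as an engineer would, in place of code of your own. Each camera call takes 0.05 s, during which the arm holds its last target.

## Task

Clear the polishing bench: put the two grey polishing cones, the two polishing wheels and the bar of compound each into the wooden tray that already holds its own kind. Set everything down on the bare part of the tray's floor, inside the rim and not on top of anything: cones standing point up, wheels and bar lying flat as they do now. Leave the little glass jar and the stand of mounted points that stand among them where they are.

Things in the scene. Friction and masses are not known exactly. Their poses are not given: they have to be found in the camera images.
- long_cone_mid (a point): Point at the centre, half-way up (31 mm), of the longer polishing cone: standing on its wide flat base, point up, of light grey bonded abrasive (rigid), 62 mm tall, 34 mm across at the base (and up to 6 mm above it), tapering to 21 mm at the flat top. About 45 g. z is its axis, upward.
- short_cone_mid (a point): Point at the centre, half-way up (24 mm), of the shorter polishing cone: standing on its wide flat base, point up, of light grey bonded abrasive (rigid), 48 mm tall, 32 mm across at the base (and up to 6 mm above it), tapering to 21 mm at the flat top. About 30 g. z is its axis, upward.
- large_wheel_mid (a point): Centre, half-way up (11 mm), of the larger polishing wheel: a light grey rigid disc lying flat, 52 mm in diameter, 22 mm thick, with a small brass bushing on its centre. About 70 g. z is its axis, upward.
- small_wheel_mid (a point): Centre, half-way up (11 mm), of the smaller polishing wheel: a light grey rigid disc lying flat, 40 mm in diameter, 22 mm thick, with a small brass bushing on its centre. About 45 g. z is its axis, upward.
- bar_mid (a point): Centre, half-way up (12 mm), of the bar of polishing compound: an off-white hard rectangular bar lying flat, 38 mm wide (along its x), 76 mm long (along its y), 24 mm high, with three thin score lines across its top. About 120 g. z upward.
- cone_tray: The tray with cones standing in it. Shallow pale wood tray, black lining, fixed; 124 (x) by 184 (y) mm outside, 116 by 176 inside; floor 4 mm, top of the rim 13 mm above the bench. Origin: centre of the underside. Fixed stock: three cones in a row, up to 66 mm above the bench, within y +49 to +85, x -53 to +53 mm. Bare floor: y -88 to +45 mm. The trays trade places.
- wheel_tray: The tray with wheels lying in it. Shallow pale wood tray, black lining, fixed; 124 (x) by 184 (y) mm outside, 116 by 176 inside; floor 4 mm, top of the rim 13 mm above the bench. Origin: centre of the underside. Fixed stock: two wheels side by side, a third on top, up to 48 mm above the bench, within y +46 to +87, x -47 to +47 mm. Bare floor: y -88 to +45 mm. The trays trade places.
- bar_tray: The tray with bars lying in it. Shallow pale wood tray, black lining, fixed; 124 (x) by 184 (y) mm outside, 116 by 176 inside; floor 4 mm, top of the rim 13 mm above the bench. Origin: centre of the underside. Fixed stock: two stacked bars along x, up to 52 mm above the bench, within y +46 to +88, x -43 to +43 mm. Bare floor: y -88 to +45 mm. The trays trade places.
- jar: A bystander to be left alone: a closed amber glass jar with a steel lid, 46 mm across, 50 mm high, 120 g, standing loose among the things. Origin: centre of the underside.
- point_stand: A bystander to be left alone: a dark wooden block 50 by 50 by 28 mm with nine thin mounted points upright in it, 48 mm high in all, 110 g, standing loose among the things. Origin: centre of the underside; x and y along its edges.

How it is judged:
By the outcome, as a careful person would: the job done as asked, in the order asked, and still so for the second after the job is handed in, with the robot touching nothing.
It also fails if it takes over 120 s, if anything falls off the work surface, if the arm or the gripper's body presses on something with over 40 N, if the wrist force passes 120 N, or if a joint passes its speed limit or range.

## Working session

There is one attempt and no reset: what is moved stays moved. The work goes in short steps, Python scripts to look and compute and a tool call to move; the robot and the scene stay as the last step left them, time stands still between calls to the robot, and variables do not carry over. Pictures are saved under pics/ and viewed, and the job is handed in when it is done.

Besides the shell and the picture viewer there is one more tool, called after "Request:" as a command line: name --argument value ..., lists and objects as JSON in quotes. arm_command: Moves the arm, as the interface text tells. Its arguments: {"type":"object","properties":{"plan":{"type":"array"},"grip_force":{"type":"number"}},"required":["plan"]}

```bash
ls; mkdir -p pics; python3 - <<'E'
from station import r
import cv2,numpy as np
np.set_printoptions(precision=4,suppress=True)
s=r.sense();print(s['time_s'],s['tool_pos'],s['orientation'],s['opening'])
for n in('top','side','wrist'):
    c=r.get_calibration(n);print(n,c)
    cv2.imwrite(f'pics/{n}0.png',r.grab_frame(n))
E
```

```text
pics
0.0 [0.2426 0.5757 0.4039] [-0.5887  0.5895  0.3906 -0.3916] 0.08792118185271837
top {'camera_matrix': array([[592.7943,   0.    , 317.7529],
       [  0.    , 592.7943, 230.1435],
       [  0.    ,   0.    ,   1.    ]]), 'pose': array([[ 0.1293,  0.9709, -0.2014,  0.2836],
       [-0.9916,  0.1267, -0.0262, -0.015 ],
       [ 0.0001,  0.2031,  0.9792,  1.3035],
       [ 0.    ,  0.    ,  0.    ,  1.    ]])}
side {'camera_matrix': array([[444.9448,   0.    , 326.0637],
       [  0.    , 444.9448, 244.4591],
       [  0.    ,   0.    ,   1.    ]]), 'pose': array([[ 0.8534,  0.3783, -0.3586,  0.2452],
       [-0.5212,  0.6243, -0.5818, -0.4499],
       [ 0.0037,  0.6834,  0.73  ,  0.6295],
       [ 0.    ,  0.    ,  0.    ,  1.    ]])}
wrist {'camera_matrix': array([[332.7616,   0.    , 319.8235],
       [  0.    , 332.7616, 240.848 ],
       [  0.    ,   0.    ,   1.    ]]), 'pose': array([[ 0.389 , -0.8788, -0.2765,  0.1707],
       [ 0.9212,  0.3706,  0.1181,  0.6061],
       [-0.0013, -0.3007,  0.9537,  0.3843],
       [ 0.    ,  0.    ,  0.    ,  1.    ]])}
```

View pics/top0.png

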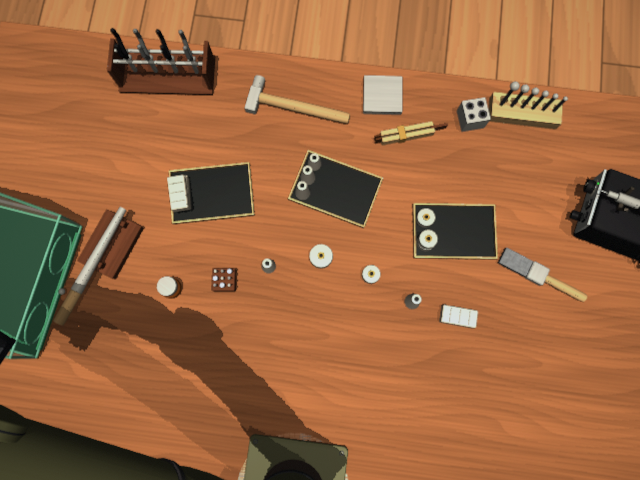

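View pics/side0.png

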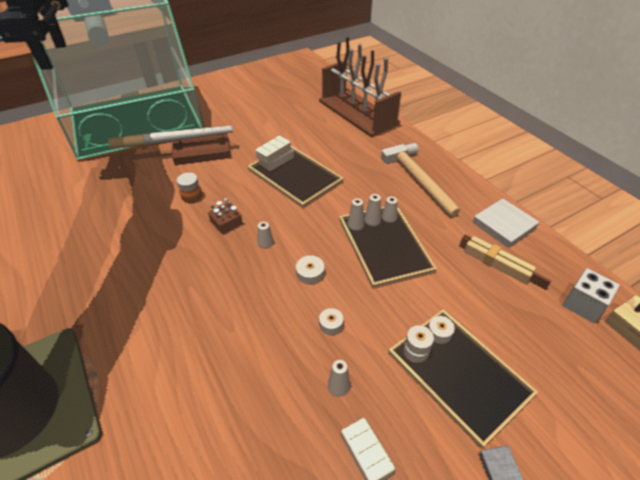

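View pics/wrist0.png

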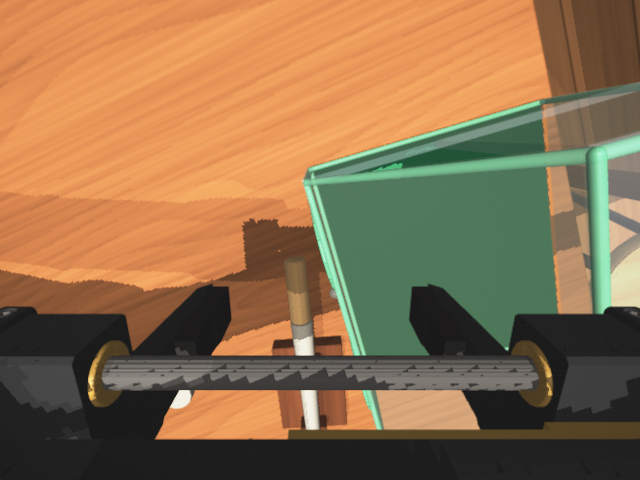

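```bash
cat > h.py <<'E'
import cv2,numpy as np
from scipy.spatial.transform import Rotation as R
np.set_printoptions(precision=4,suppress=True)
def ray(c,u,v):
    K=c['camera_matrix'];P=c['pose']
    d=np.array([(u-K[0,2])/K[0,0],-(v-K[1,2])/K[1,1],-1.]);return P[:3,3],P[:3,:3]@d
def atz(c,u,v,z):
    o,d=ray(c,u,v);return o+d*(z-o[2])/d[2]
def proj(c,p):
    P=c['pose'];q=P[:3,:3].T@(np.asarray(p,float)-P[:3,3]);K=c['camera_matrix']
    return np.array([K[0,2]+K[0,0]*q[0]/-q[2],K[1,2]-K[1,1]*q[1]/-q[2]])
E
python3 - <<'E'
import cv2
a=cv2.imread('pics/top0.png')
cv2.imwrite('pics/t_a.png',cv2.resize(a[145:325,140:340],None,fx=4,fy=4,interpolation=cv2.INTER_CUBIC)[:600])
cv2.imwrite('pics/t_a.png',cv2.resize(a[150:300,140:340],None,fx=4,fy=4,interpolation=cv2.INTER_CUBIC))
cv2.imwrite('pics/t_b.png',cv2.resize(a[190:340,310:510],None,fx=4,fy=4,interpolation=cv2.INTER_CUBIC))
E
```

```text
(no output)
```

View pics/t_a.png

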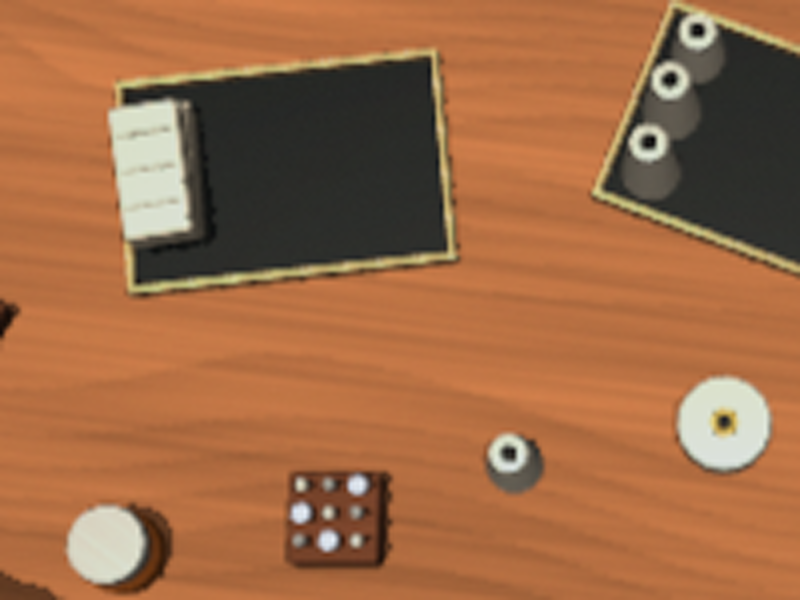

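View pics/t_b.png

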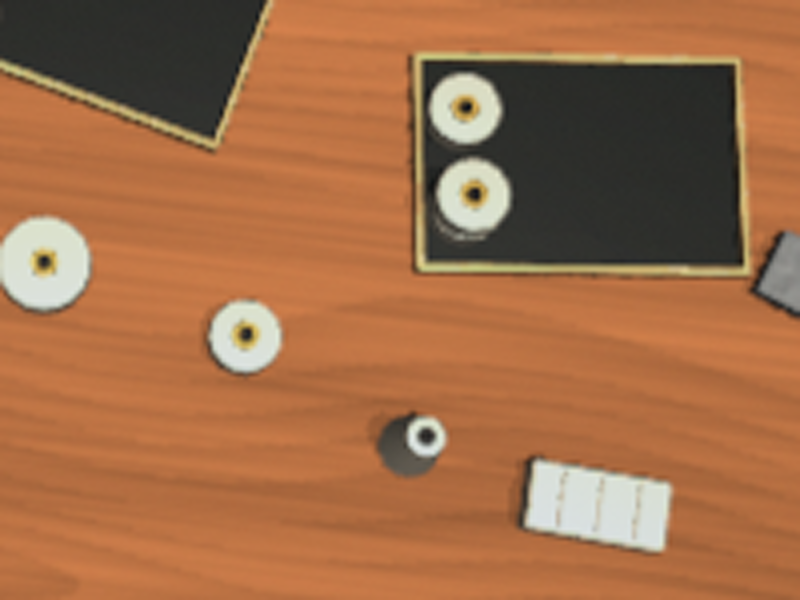

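```bash
cat > m.py <<'E'
from h import *
from station import r
c=r.get_calibration('top')
A=lambda U,V:(140+(U+.5)/4-.5,150+(V+.5)/4-.5)
B=lambda U,V:(310+(U+.5)/4-.5,190+(V+.5)/4-.5)
print('Lwheel',atz(c,*A(723,422),.022),atz(c,*B(44,262),.022))
print('Swheel',atz(c,*B(245,336),.022))
bar=np.array([atz(c,*B(*p),.024) for p in((533,459),(671,484),(663,551),(523,527))])
print('bar',bar.mean(0),np.linalg.norm(np.diff(bar,axis=0),axis=1),[np.degrees(np.arctan2(*(bar[j]-bar[i])[[1,0]])) for i,j in((1,0),(2,3))])
for h in(.048,.062):
  print('coneL',h,atz(c,*A(508,453),h),atz(c,*A(515,465),.006), 'coneR',atz(c,*B(426,436),h),atz(c,*B(408,447),.006))
print('jar',atz(c,*A(107,545),.05),'stand',atz(c,*A(338,518),.028))
def tray(n,P):
    t=np.array([atz(c,*p,.013) for p in P]);m=t.mean(0)
    # order: stock-side a, far a, far b, stock-side b
    y=(t[0]+t[3]-t[1]-t[2]);a=np.degrees(np.arctan2(y[1],y[0]))
    print(n,m,'yaxis deg',a,np.linalg.norm(np.diff(t,axis=0),axis=1))
tray('bar',[A(117,84),A(437,50),A(457,258),A(130,293)])
tray('wheel',[B(413,55),B(740,60),B(748,272),B(418,271)])
tray('cone',[A(673,2),(382,178.5),B(216,149),A(594,193)])
E
python3 m.py
```

```text
Lwheel [0.4926 0.0064 0.022 ] [0.4927 0.0058 0.022 ]
Swheel [ 0.4664 -0.1078  0.022 ]
bar [ 0.4    -0.3047  0.024 ] [0.0746 0.036  0.0752] [np.float64(87.13169928717969), np.float64(87.73488244162942)]
coneL 0.048 [0.4568 0.1178 0.048 ] [0.4565 0.1174 0.006 ] coneR [ 0.4222 -0.2066  0.048 ] [ 0.4197 -0.2038  0.006 ]
coneL 0.062 [0.4549 0.1163 0.062 ] [0.4565 0.1174 0.006 ] coneR [ 0.4207 -0.2045  0.062 ] [ 0.4197 -0.2038  0.006 ]
jar [0.3804 0.3209 0.05  ] stand [0.4126 0.2057 0.028 ]
bar [0.6045 0.2694 0.013 ] yaxis deg 103.75644998941287 [0.1823 0.1224 0.1829]
wheel [ 0.5876 -0.2821  0.013 ] yaxis deg 96.89110879377304 [0.1833 0.1203 0.1817]
cone [ 0.6503 -0.0072  0.013 ] yaxis deg 75.70972938934207 [0.1811 0.1201 0.1814]
```

```bash
cat > go.py <<'E'
from h import *
from station import r
import sys
# usage: go.py x y z yawdeg(of tool x in world) ; tool down
def st():
    s=r.sense();p=np.array(s['tool_pos']);q=s['orientation'];return s,p,R.from_quat([q[1],q[2],q[3],q[0]])
def go(x,y,z,yaw):
    s,p,Q=st()
    a=np.radians(yaw);X=np.array([np.cos(a),np.sin(a),0]);Z=np.array([0,0,-1.]);T=R.from_matrix(np.array([X,np.cross(Z,X),Z]).T)
    print('shift cm',Q.inv().apply(np.array([x,y,z])-p)*100,'turn',(Q.inv()*T).as_rotvec(degrees=True))
if __name__=='__main__':
    s,p,Q=st();M=Q.as_matrix();print(s['time_s'],'p',p,'yaw x',np.degrees(np.arctan2(M[1,0],M[0,0])),'toolz',M[:,2],'open',s['opening'],'F',np.array(s['contact_force']),'q',np.array(s['q']))
    v=[float(a) for a in sys.argv[1:]]
    for i in range(0,len(v),4): go(*v[i:i+4])
E
python3 go.py 0.243 .576 .46 0  .42 .12 .4 0 .42 .12 .4 180
```

```text
0.15 p [0.2426 0.5757 0.4041] yaw x 67.15023724462476 toolz [-0.9215  0.3883 -0.0001] open 0.08841275801069036 F [-0.0145  0.5031  0.3079] q [-1.1382  0.6898 -0.1945  1.5661  0.1573  0.9025 -0.2151]
shift cm [ 0.0326 -5.5904 -0.0255] turn [-78.5535  52.2206  52.1153]
shift cm [-35.1074   0.4615 -34.0432] turn [-78.5535  52.2206  52.1153]
shift cm [-35.1074   0.4615 -34.0432] turn [-56.9856 -85.7213 -85.8079]
```

```bash
python3 - <<'E'
s=open('go.py').read()
s=s.replace("Z=np.array([0,0,-1.]);T=R.from_matrix(np.array([X,np.cross(Z,X),Z]).T)","Y=np.array([0,0,-1.]);T=R.from_matrix(np.array([X,Y,np.cross(X,Y)]).T)").replace("'toolz',M[:,2]","'tooly',M[:,1],'z',M[:,2]")
open('go.py','w').write(s)
E
python3 go.py 0.243 .576 .46 0  .42 .12 .35 0 .42 .12 .35 180
```

```text
0.15 p [0.2426 0.5757 0.4041] yaw x 67.15023724462476 tooly [-0.0005 -0.0013 -1.    ] z [-0.9215  0.3883 -0.0001] open 0.08841275801069036 F [-0.0145  0.5031  0.3079] q [-1.1382  0.6898 -0.1945  1.5661  0.1573  0.9025 -0.2151]
shift cm [ 0.0326 -5.5904 -0.0255] turn [ 0.0511 67.1502 -0.0678]
shift cm [-35.1004   5.4615 -34.0428] turn [ 0.0511 67.1502 -0.0678]
shift cm [-35.1004   5.4615 -34.0428] turn [  -0.0756 -112.8497   -0.057 ]
```

Request:
arm_command --plan '[[8.8,[0,-6,0],[0,0,0]],[8.8,[-6,-6,-5],[0,10,0]],[8.8,[-12,-5,-10],[0,20,0]],[8.8,[-18,-2,-16],[0,30,0]],[8.8,[-24,2,-22],[0,40,0]],[8.8,[-30,6,-28],[0,50,0]],[8.8,[-33,9,-33],[0,60,0]],[8.8,[-33.7,10.5,-35.6],[0,67.15,0]],[8.8,[-33.7,10.5,-35.6],[0,67.15,0]],[8.8,[-33.7,10.5,-35.6],[0,67.15,0]]]'

```text
time_s: 1.4
tool_pos: [0.4409, 0.1239, 0.2983]
orientation: [-0.706, 0.708, -0.002, 0.001]
contact_force: [1.0, 1.1, 0.3]
opening: 0.088
```

```bash
python3 go.py .4566 .1177 .168 0; python3 -c "
from h import *
from station import r
cv2.imwrite('pics/w1.png',r.grab_frame('wrist'))"
```

```text
1.4 p [0.4409 0.1239 0.2983] yaw x -0.27793111298094103 tooly [-0.0012 -0.0019 -1.    ] z [ 0.0048  1.     -0.0019] open 0.08798642412200117 F [1.0081 1.0777 0.2607] q [-0.3893  0.6749  0.0225  2.1609 -0.042   0.308  -0.3365]
shift cm [ 1.5845 13.0321 -0.5897] turn [ 0.1103 -0.2779 -0.0701]
```

View pics/w1.png

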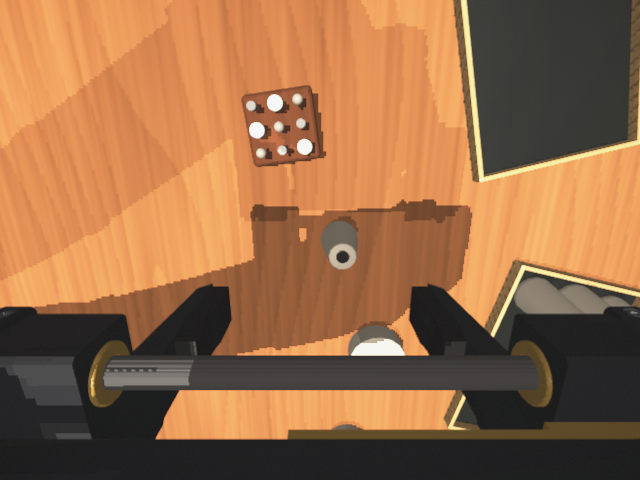

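```bash
python3 -c "
from h import *
from station import r
c=r.get_calibration('wrist');print(c['pose'][:3,3])
print(atz(c,342.5,256.5,.048), atz(c,480,181,.013),atz(c,521,263,.013),proj(c,[.4566,.1177,.048]))
cv2.imwrite('pics/w1c.png',cv2.resize(cv2.imread('pics/w1.png')[190:290,290:400],None,fx=6,fy=6,interpolation=2))"
```

```text
[0.4423 0.2001 0.2778]
[0.4582 0.1147 0.048 ] [0.5684 0.1643 0.013 ] [0.613  0.0945 0.013 ] [340.3676 252.6538]
```

View pics/w1c.png

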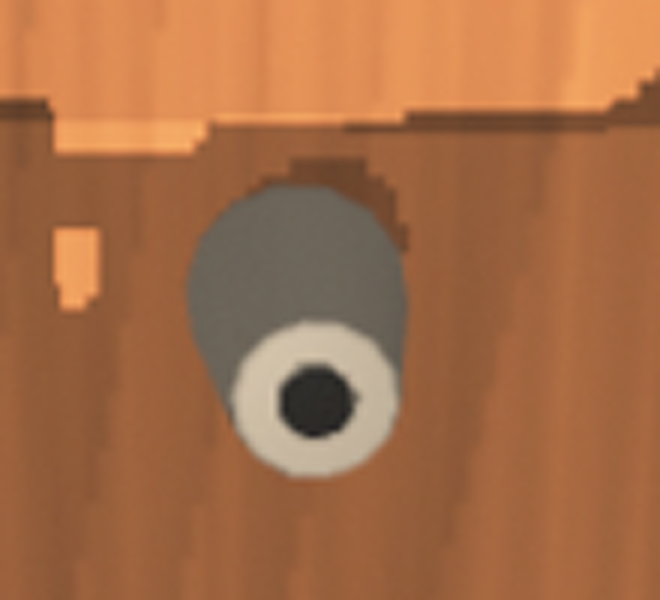

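Request:
arm_command --plan '[[6.0,[1.65,3,-0.8],[0,-0.3,0]],[6.0,[1.65,7,-0.8],[0,-0.3,0]],[6.0,[1.65,10,-0.8],[0,-0.3,0]],[6.0,[1.65,12,-0.8],[0,-0.3,0]],[6.0,[1.65,12.6,-0.8],[0,-0.3,0]],[6.0,[1.65,12.6,-0.8],[0,-0.3,0]]]'

```text
time_s: 2.2
tool_pos: [0.457, 0.1198, 0.1742]
orientation: [0.707, -0.707, -0.002, 0.002]
contact_force: [0.4, -0.1, 1.1]
opening: 0.0599
```

```bash
python3 go.py .4575 .116 .168 0; python3 -c "
from h import *
from station import r
cv2.imwrite('pics/w2.png',r.grab_frame('wrist'))"
```

```text
2.2 p [0.457  0.1198 0.1742] yaw x 0.3322819284517653 tooly [-0.0006  0.0001 -1.    ] z [-0.0058  1.      0.0001] open 0.05991322488854191 F [ 0.3656 -0.094   1.1215] q [-0.3544  0.9409  0.0009  2.1572 -0.0238  0.0439 -0.3243]
shift cm [ 0.049   0.6244 -0.3798] turn [-0.0067  0.3323 -0.0333]
```

View pics/w2.png

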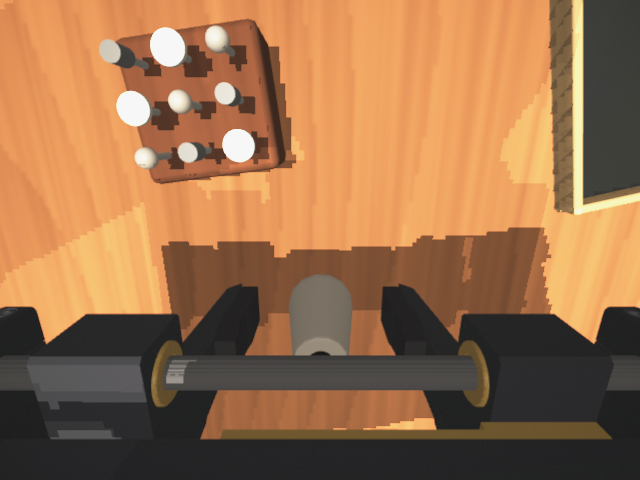

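```bash
cat > gp.py <<'E'
from go import *
# gp.py x y ztip yaw tilt(deg, tip toward base) : x,y of the fingertip axis at ~tip
def gp(x,y,zt,yaw,tilt=0):
    s,p,Q=st()
    rad=np.array([x,y,0])/np.hypot(x,y);t=np.radians(tilt)
    Y=-np.array([0,0,1.])*np.cos(t)-rad*np.sin(t)
    a=np.radians(yaw);X=np.array([np.cos(a),np.sin(a),0]);X-=Y*(X@Y);X/=np.linalg.norm(X)
    T=R.from_matrix(np.array([X,Y,np.cross(X,Y)]).T)
    tcp=np.array([x,y,zt])-.166*Y
    print('tcp',tcp,'shift cm',Q.inv().apply(tcp-p)*100,'turn',(Q.inv()*T).as_rotvec(degrees=True))
if __name__=='__main__':
    s,p,Q=st();M=Q.as_matrix();print(s['time_s'],'p',p,'tip',p+.166*M[:,1],'yaw',np.degrees(np.arctan2(M[1,0],M[0,0])),'tooly',M[:,1],'open',s['opening'],'F',np.array(s['contact_force']),'q6',s['q'][5])
    v=[float(a) for a in sys.argv[1:]]
    for i in range(0,len(v),5): gp(*v[i:i+5])
E
python3 gp.py .4572 .116 .002 0 1.2
```

```text
2.25 p [0.4571 0.1197 0.1746] tip [0.4571 0.1197 0.0086] yaw 0.3229613682864631 tooly [ 0.      0.0002 -1.    ] open 0.05996067613130527 F [ 0.8422  0.519  -0.5965] q6 0.04393190388654204
tcp [0.4606 0.1169 0.168 ] shift cm [ 0.3489  0.6655 -0.2852] turn [-0.3036  0.3261  1.1659]
```

Request:
arm_command --plan '[[6.0,[0.35,0,0],[-0.3,0.3,1.2]],[6.0,[0.35,0.3,0.1],[-0.3,0.3,1.2]],[6.0,[0.35,0.3,0.1],[-0.3,0.3,1.2]]]'

```text
time_s: 2.62
tool_pos: [0.4604, 0.1206, 0.1713]
orientation: [-0.705, 0.709, -0.007, -0.008]
contact_force: [-0.1, -0.1, -0.4]
opening: 0.0598
```

```bash
python3 gp.py .4572 .116 .002 0 1.2
```

```text
2.625 p [0.4604 0.1206 0.1713] tip [0.4569 0.1197 0.0054] yaw 0.021646419147960286 tooly [-0.021  -0.005  -0.9998] open 0.05975817147147052 F [-0.0551 -0.0784 -0.4273] q6 0.07827085678983212
tcp [0.4606 0.1169 0.168 ] shift cm [ 0.028   0.3398 -0.3702] turn [-0.0059  0.0278 -0.0391]
```

Request:
arm_command --plan '[[6.0,[0,0,-0.38],[0,0,0]],[6.0,[0,0.35,-0.38],[0,0,0]],[6.0,[0,0.35,-0.38],[0,0,0]],[2.5,[0,0.35,-0.38],[0,0,0]],[2.5,[0,0.35,-0.38],[0,0,0]],[2.5,[0,0.35,-0.38],[0,0,0]],[2.5,[0,0.35,-0.38],[0,0,0]]]' --grip_force 20

```text
time_s: 3.5
tool_pos: [0.4603, 0.1166, 0.1675]
orientation: [-0.705, 0.709, -0.008, -0.008]
contact_force: [0.6, -0.1, 0.4]
opening: 0.0307
```

```bash
python3 gp.py .4572 .116 .002 0 1.2;python3 -c "
from h import *
from station import r
cv2.imwrite('pics/w3.png',r.grab_frame('wrist'))"
```

```text
3.5 p [0.4603 0.1166 0.1675] tip [0.4567 0.1157 0.0016] yaw 0.0019763345921946676 tooly [-0.0216 -0.0053 -0.9998] open 0.03070072998508831 F [ 0.6099 -0.1247  0.3668] q6 0.06887113339262059
tcp [0.4606 0.1169 0.168 ] shift cm [ 0.0225 -0.0434  0.0266] turn [ 0.0101  0.0084 -0.0772]
```

View pics/w3.png

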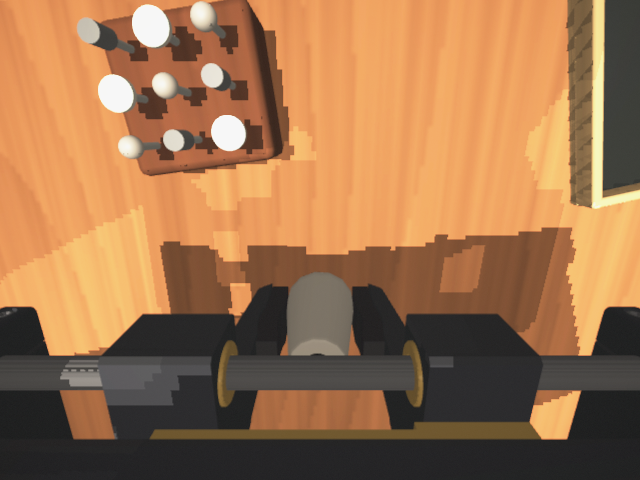

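Request:
arm_command --plan '[[2.5,[0,-0.5,0],[0,0,0]],[2.5,[0,-2,0],[0,0,0]],[2.5,[0,-4.5,0],[0,0,0]],[2.5,[0,-7,0],[0,0,0]],[2.5,[0,-9,0],[0,0,0]],[2.5,[0,-10,0],[0,0,0]],[2.5,[0,-10,0],[0,0,0]]]'

```text
time_s: 4.42
tool_pos: [0.4627, 0.1171, 0.2683]
orientation: [-0.705, 0.709, -0.007, -0.007]
contact_force: [0.7, 0.3, -0.8]
opening: 0.0307
```

```bash
python3 gp.py .6508 -.0053 .090 -14.3 1.2;python3 -c "
from h import *
from station import r
cv2.imwrite('pics/w4.png',r.grab_frame('wrist'))"
```

```text
4.425 p [0.4627 0.1171 0.2683] tip [0.4593 0.1163 0.1024] yaw -0.002774768284966626 tooly [-0.0201 -0.0049 -0.9998] open 0.030706143390269162 F [ 0.6947  0.2696 -0.7516] q6 0.29942885529686847
tcp [ 0.6543 -0.0053  0.256 ] shift cm [ 19.1837   0.9109 -12.2379] turn [ 0.283  14.2999  0.0843]
```

View pics/w4.png

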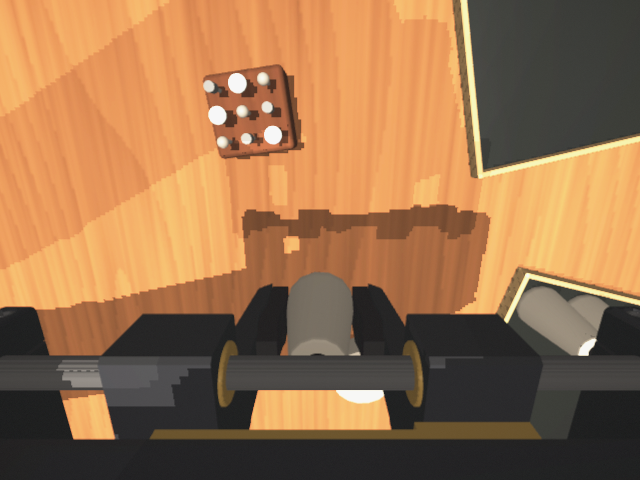

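Request:
arm_command --plan '[[2.5,[1.5,0,-1],[0,1,0]],[2.5,[4.5,0,-3],[0,3,0]],[2.5,[8,0,-5],[0,6,0]],[2.5,[11.5,0,-7.5],[0,9,0]],[2.5,[15,0,-9.5],[0,12,0]],[2.5,[17.5,0,-11.2],[0,13.5,0]],[2.5,[18.8,0,-12],[0,14.3,0]],[2.5,[19.2,0,-12.2],[0,14.3,0]],[2.5,[19.2,0,-12.2],[0,14.3,0]]]'

```text
time_s: 5.6
tool_pos: [0.6543, -0.0052, 0.2633]
orientation: [-0.699, 0.704, -0.096, 0.08]
contact_force: [-0.2, 0.6, -1.0]
opening: 0.031
```

```bash
python3 gp.py .6508 -.0053 .0065 -14.3 1.2;python3 -c "
from h import *
from station import r
cv2.imwrite('pics/w5.png',r.grab_frame('wrist'))
cv2.imwrite('pics/s5.png',r.grab_frame('side'))"
```

```text
5.6 p [ 0.6543 -0.0052  0.2633] tip [ 0.6505 -0.0061  0.0974] yaw -14.320955381110885 tooly [-0.0229 -0.0054 -0.9997] open 0.03098745155106465 F [-0.1533  0.5767 -0.9801] q6 0.687233177615672
tcp [ 0.6543 -0.0053  0.1725] shift cm [0.1882 9.0845 0.0899] turn [ 0.3351 -0.0149 -0.0303]
```

View pics/w5.png

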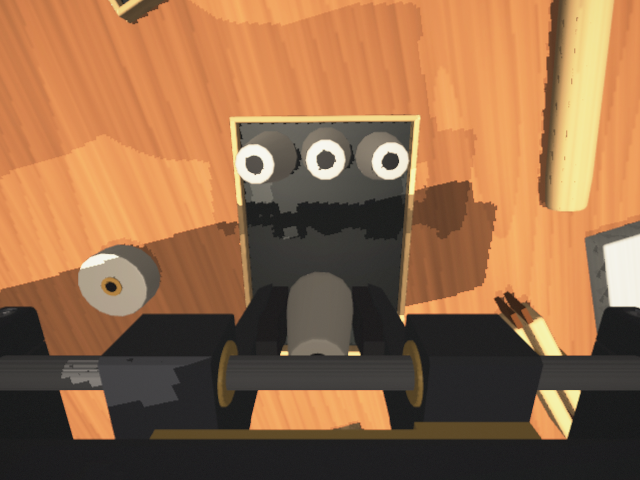

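View pics/s5.png

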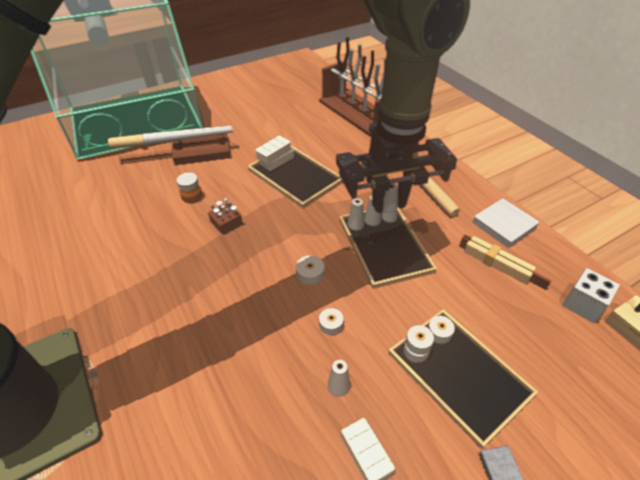

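Request:
arm_command --plan '[[2.5,[0.1,2.5,0],[0,0,0]],[2.5,[0.2,5.5,0.1],[0,0,0]],[2.5,[0.2,8,0.1],[0,0,0]],[2.5,[0.2,8.8,0.1],[0,0,0]],[2.5,[0.2,9.05,0.1],[0,0,0]],[2.5,[0.2,9.05,0.1],[0,0,0]]]'

```text
time_s: 6.45
tool_pos: [0.6551, -0.0049, 0.1744]
orientation: [-0.699, 0.704, -0.095, 0.081]
contact_force: [0.0, 0.5, 0.2]
opening: 0.0305
```

```bash
python3 gp.py .6508 -.0053 .0058 -14.3 1.2
```

```text
6.45 p [ 0.6551 -0.0049  0.1744] tip [ 0.6517 -0.0057  0.0084] yaw -14.296160648631242 tooly [-0.0203 -0.0054 -0.9998] open 0.03052713121036234 F [0.0118 0.458  0.2472] q6 0.5400655102415962
tcp [ 0.6543 -0.0053  0.1718] shift cm [-0.0596  0.2625 -0.063 ] turn [0.2985 0.0088 0.1144]
```

Request:
arm_command --plan '[[2.5,[0,0.15,0],[0,0,0]],[2.5,[0,0.25,0],[0,0,0]],[2.5,[0,0.25,0],[0,0,0]],[2.5,[0,0.25,0],[0,0,0]]]'

```text
time_s: 6.95
tool_pos: [0.6549, -0.005, 0.1716]
orientation: [-0.699, 0.704, -0.095, 0.081]
contact_force: [-0.5, -0.4, 3.9]
opening: 0.0311
```

```bash
python3 gp.py .6508 -.0053 .0056 -14.3 1.2
```

```text
6.95 p [ 0.6549 -0.005   0.1716] tip [ 0.6514 -0.0059  0.0056] yaw -14.307977304930622 tooly [-0.0208 -0.0054 -0.9998] open 0.031051927979773377 F [-0.5185 -0.3932  3.9027] q6 0.5362508203869476
tcp [ 0.6543 -0.0053  0.1716] shift cm [-0.0502  0.0006 -0.0489] turn [ 0.3079 -0.0028  0.0844]
```

Request:
arm_command --plan '[[5.5,[0,0.2,0],[0,0,0]],[5.5,[0,0.2,0],[0,0,0]],[5.5,[0,0.2,0],[0,0,0]],[5.5,[0,-2,0],[0,0,0]],[5.5,[0,-6,0],[0,0,0]],[5.5,[0,-10,0],[0,0,0]],[5.5,[0,-12,0],[0,0,0]]]'

```text
time_s: 7.82
tool_pos: [0.6583, -0.0046, 0.2936]
orientation: [-0.699, 0.704, -0.094, 0.082]
contact_force: [-0.2, -0.7, -0.0]
opening: 0.0551
```

```bash
python3 gp.py .424 -.2 .12 -14.3 1.2;python3 -c "
from h import *
from station import r
cv2.imwrite('pics/w6.png',r.grab_frame('wrist'))"
```

```text
7.825 p [ 0.6583 -0.0046  0.2936] tip [ 0.6555 -0.0055  0.1276] yaw -14.323125839255752 tooly [-0.017  -0.0056 -0.9998] open 0.05505444771864975 F [-0.1942 -0.6958 -0.0296] q6 0.7436183934475709
tcp [ 0.4271 -0.2015  0.286 ] shift cm [-17.5139   1.2657 -24.7867] turn [ 0.7803 -0.0287  0.313 ]
```

View pics/w6.png

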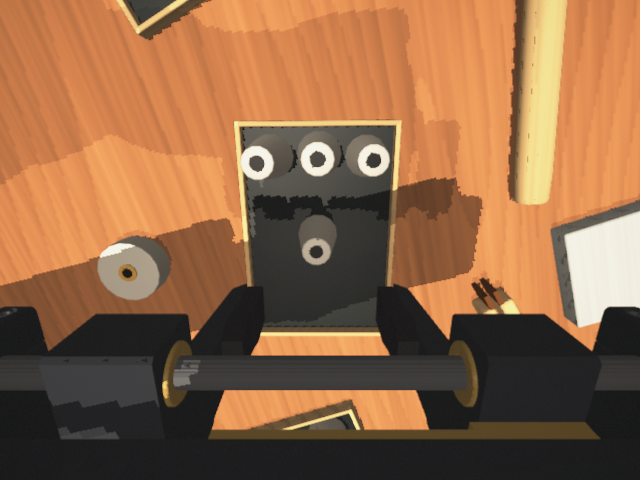

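Request:
arm_command --plan '[[5.5,[-3,0,-4],[0,0,0]],[5.5,[-6.5,0,-9],[0,0,0]],[5.5,[-10,0.5,-14],[0,0,0]],[5.5,[-13.5,0.8,-19],[0,0,0]],[5.5,[-16.5,1.2,-23.3],[0.4,0,0.2]],[5.5,[-17.5,1.3,-24.8],[0.8,0,0.3]],[5.5,[-17.5,1.3,-24.8],[0.8,0,0.3]],[5.5,[-17.5,1.3,-24.8],[0.8,0,0.3]]]'

```text
time_s: 8.88
tool_pos: [0.4274, -0.2008, 0.2839]
orientation: [0.704, -0.699, 0.096, -0.08]
contact_force: [0.7, 0.4, 0.2]
opening: 0.055
```

```bash
python3 gp.py .421 -.205 .002 -14.3 1.8;python3 -c "
from h import *
from station import r
c=r.get_calibration('wrist')
a=r.grab_frame('wrist')
cv2.imwrite('pics/w7.png',a)
print(proj(c,[.421,-.205,.062]),proj(c,[.421,-.205,.0]))
import pickle;pickle.dump(c,open('c7','wb'))"
```

```text
8.875 p [ 0.4274 -0.2008  0.2839] tip [ 0.4238 -0.1992  0.1179] yaw -14.223961371784705 tooly [-0.0217  0.0096 -0.9997] open 0.054969250317694424 F [0.7364 0.4083 0.1896] q6 0.33362346124100484
tcp [ 0.4257 -0.2073  0.1679] shift cm [ 0.2633 11.5909 -0.7211] turn [0.136 0.067 0.421]
[320.0765 271.4102] [321.7221 242.8874]
```

View pics/w7.png

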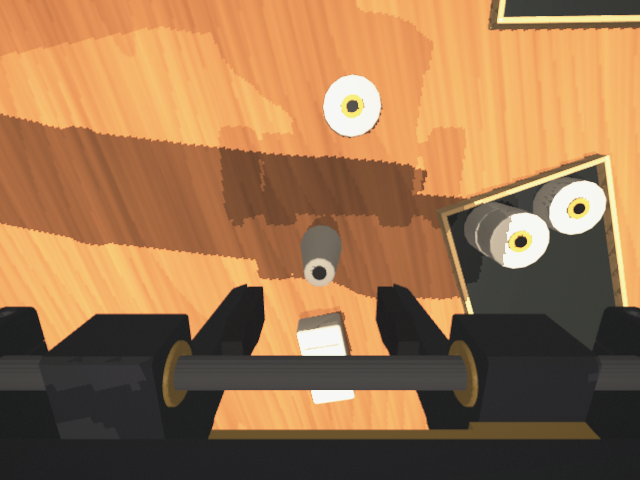

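Request:
arm_command --plan '[[5.5,[0.25,2,-0.7],[0.1,0,0.4]],[5.5,[0.25,5,-0.7],[0.1,0,0.4]],[5.5,[0.25,8.5,-0.7],[0.1,0,0.4]],[5.5,[0.25,10.8,-0.7],[0.1,0,0.4]],[5.5,[0.25,11.3,-0.7],[0.1,0,0.4]],[5.5,[0.25,11.3,-0.7],[0.1,0,0.4]]]'

```text
time_s: 9.68
tool_pos: [0.4249, -0.2073, 0.1711]
orientation: [0.705, -0.698, 0.098, -0.077]
contact_force: [0.6, 0.3, -0.1]
opening: 0.0546
```

```bash
python3 gp.py .421 -.205 .002 -14.3 1.8
```

```text
9.675 p [ 0.4249 -0.2073  0.1711] tip [ 0.42   -0.2052  0.0052] yaw -14.236135514675581 tooly [-0.0292  0.0128 -0.9995] open 0.05464550593646628 F [ 0.6014  0.2734 -0.0542] q6 0.08451488736867104
tcp [ 0.4257 -0.2073  0.1679] shift cm [0.0881 0.3146 0.0183] turn [ 0.0645  0.0524 -0.04  ]
```

Request:
arm_command --plan '[[5.5,[0.1,0.3,0],[0,0,0]],[5.5,[0.1,0.3,0],[0,0,0]],[2.5,[0.1,0.3,0],[0,0,0]],[2.5,[0.1,0.3,0],[0,0,0]],[2.5,[0.1,0.3,0],[0,0,0]],[2.5,[0.1,0.3,0],[0,0,0]],[2.5,[0.1,0,0],[0,0,0]],[2.5,[0.1,-1.5,0],[0,0,0]],[2.5,[0.1,-4,0],[0,0,0]],[2.5,[0.1,-7,0],[0,0,0]],[2.5,[0.1,-9.5,0],[0,0,0]],[2.5,[0.1,-10.5,0],[0,0,0]]]'

```text
time_s: 11.18
tool_pos: [0.4285, -0.2095, 0.2778]
orientation: [0.704, -0.699, 0.098, -0.078]
contact_force: [-0.2, -0.8, -1.2]
opening: 0.0324
```

```bash
python3 gp.py .638 -.056 .105 -14.3 1.8;python3 -c "
from h import *
from station import r
cv2.imwrite('pics/w8.png',r.grab_frame('wrist'))"
```

```text
11.175 p [ 0.4285 -0.2095  0.2778] tip [ 0.424  -0.2076  0.1119] yaw -14.313272497111942 tooly [-0.0272  0.0118 -0.9996] open 0.03243523977316457 F [-0.224  -0.7563 -1.1906] q6 0.33709544933772506
tcp [ 0.6432 -0.0565  0.2709] shift cm [17.0325  0.2823 20.1405] turn [-0.5599 -0.0043  0.0994]
```

View pics/w8.png

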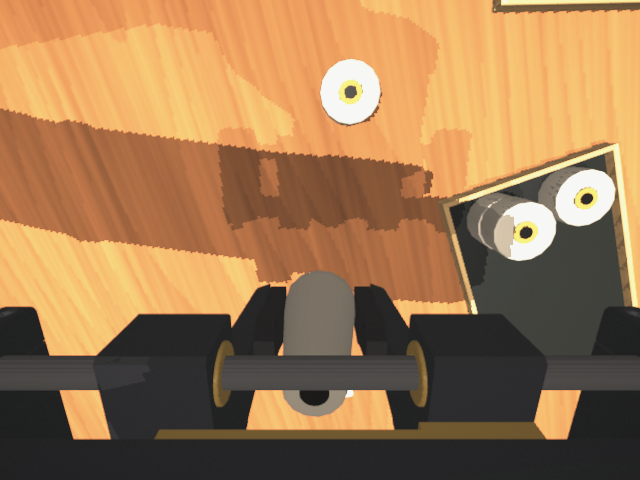

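Request:
arm_command --plan '[[2.5,[1.2,0,1.5],[0,0,0]],[2.5,[3.8,0,4.5],[0,0,0]],[2.5,[7,0,8.2],[0,0,0]],[2.5,[10.3,0,12.1],[0,0,0]],[2.5,[13.5,0,15.8],[0,0,0]],[2.5,[15.8,0,18.5],[0,0,0]],[2.5,[16.8,0,19.7],[0,0,0]],[2.5,[17,0,20],[0,0,0]],[2.5,[17,0,20],[0,0,0]],[2.5,[17,0,20],[0,0,0]]]'

```text
time_s: 12.48
tool_pos: [0.6418, -0.0583, 0.2712]
orientation: [0.704, -0.699, 0.1, -0.077]
contact_force: [0.9, -0.5, -0.3]
opening: 0.0325
```

```bash
python3 gp.py .638 -.056 .006 -14.3 1.65;python3 -c "
from h import *
from station import r
cv2.imwrite('pics/w9.png',r.grab_frame('wrist'))"
```

```text
12.475 p [ 0.6418 -0.0583  0.2712] tip [ 0.6367 -0.0563  0.1053] yaw -14.36457869140442 tooly [-0.0309  0.0123 -0.9994] open 0.032501789176515916 F [ 0.8995 -0.4695 -0.2605] q6 0.6913932756779794
tcp [ 0.6428 -0.0564  0.1719] shift cm [0.3755 9.9203 0.1641] turn [-0.5106 -0.0569 -0.2642]
```

View pics/w9.png

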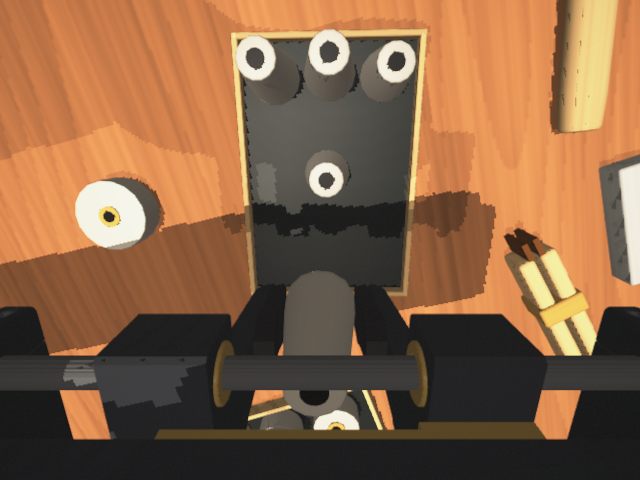

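```bash
python3 -c "
from h import *
from station import r
c=r.get_calibration('wrist')
a=np.radians(75.7);uy=np.array([np.cos(a),np.sin(a),0]);ux=np.array([np.sin(a),-np.cos(a),0]);o=np.array([.6503,-.0072,.013])
for x,y in((-62,92),(62,92),(62,-92),(-62,-92)): print(x,y,proj(c,o+ux*x/1e3+uy*y/1e3))
print(proj(c,[.638,-.056,.004]))
print(atz(c,232,33,.013),atz(c,427,30,.013),atz(c,405,294,.013),atz(c,250,290,.013))
"
```

```text
-62 92 [228.1427  29.8147]
62 92 [425.6123  27.3519]
62 -92 [404.0918 295.5063]
-62 -92 [247.4166 293.5361]
[325.6854 240.8547]
[0.6148 0.0949 0.013 ] [0.7337 0.065  0.013 ] [ 0.6886 -0.1105  0.013 ] [ 0.5705 -0.0786  0.013 ]
```

Request:
arm_command --plan '[[2.5,[0.3,2,0],[0,0,0]],[2.5,[0.4,5,0],[0,0,0]],[2.5,[0.4,8,0],[0,0,0]],[2.5,[0.4,9.2,0],[0,0,0]],[2.5,[0.4,9.6,0],[0,0,0]],[2.5,[0.4,9.75,0],[0,0,0]],[2.5,[0.4,9.75,0],[0,0,0]]]'

```text
time_s: 13.4
tool_pos: [0.6439, -0.0574, 0.1748]
orientation: [0.705, -0.698, 0.098, -0.078]
contact_force: [0.5, 0.3, -0.7]
opening: 0.0331
```

```bash
python3 gp.py .638 -.056 .006 -14.3 1.65
```

```text
13.4 p [ 0.6439 -0.0574  0.1748] tip [ 0.6392 -0.0553  0.0089] yaw -14.304602321259674 tooly [-0.028   0.0127 -0.9995] open 0.033060324027252695 F [ 0.5046  0.2728 -0.7427] q6 0.5313614168673901
tcp [ 0.6428 -0.0564  0.1719] shift cm [-0.1206  0.2901  0.0627] turn [-0.5753  0.0029 -0.1065]
```

Request:
arm_command --plan '[[2.5,[0,0.15,0],[0,0,0]],[2.5,[0,0.3,0],[0,0,0]],[2.5,[0,0.3,0],[0,0,0]],[2.5,[0,0.3,0],[0,0,0]]]'

```text
time_s: 13.9
tool_pos: [0.6436, -0.0573, 0.1722]
orientation: [0.705, -0.698, 0.099, -0.077]
contact_force: [-0.6, -0.7, 6.1]
opening: 0.0327
```

```bash
python3 gp.py .638 -.056 .006 -14.3 1.65
```

```text
13.9 p [ 0.6436 -0.0573  0.1722] tip [ 0.6389 -0.0552  0.0062] yaw -14.307218829988209 tooly [-0.0285  0.0128 -0.9995] open 0.032695645858511944 F [-0.6088 -0.6546  6.1495] q6 0.5275859828045213
tcp [ 0.6428 -0.0564  0.1719] shift cm [-0.1036  0.0266  0.0643] turn [-0.5722  0.0003 -0.1372]
```

Request:
arm_command --plan '[[5.5,[0,0.3,0],[0,0,0]],[5.5,[0,0.3,0],[0,0,0]],[5.5,[0,0.3,0],[0,0,0]],[5.5,[0,-2,0],[0,0,0]],[5.5,[0,-6,0],[0,0,0]],[5.5,[0,-10,0],[0,0,0]],[5.5,[0,-12,0],[0,0,0]]]'

```text
time_s: 14.78
tool_pos: [0.648, -0.0592, 0.2938]
orientation: [0.705, -0.698, 0.097, -0.079]
contact_force: [1.3, 0.0, -0.6]
opening: 0.0548
```

```bash
python3 gp.py .4935 .003 .09 0 0;python3 -c "
from h import *
from station import r
cv2.imwrite('pics/w10.png',r.grab_frame('wrist'))"
```

```text
14.775 p [ 0.648  -0.0592  0.2938] tip [ 0.644  -0.0571  0.1279] yaw -14.323664154340898 tooly [-0.0244  0.0123 -0.9996] open 0.054763447923466366 F [ 1.2618  0.039  -0.6237] q6 0.7387737880390122
tcp [0.4935 0.003  0.256 ] shift cm [-16.4025   4.2358   2.1747] turn [ -0.525  -14.3273  -1.4812]
```

View pics/w10.png

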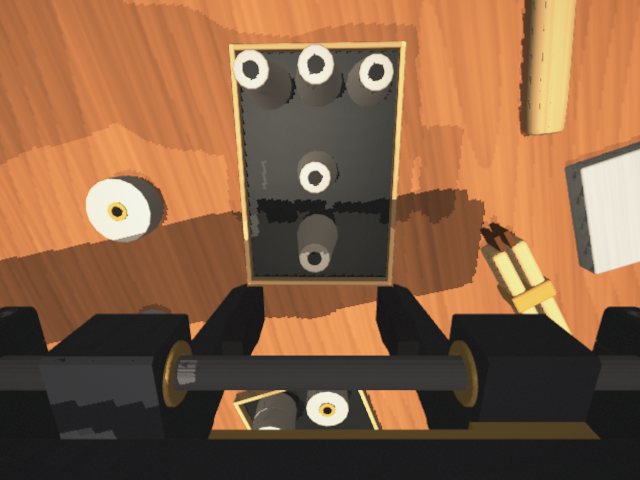

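Request:
arm_command --plan '[[8.0,[-4,0,0.5],[0,-4,0]],[8.0,[-8,0.5,1],[-0.2,-8,-0.7]],[8.0,[-12,2,1.6],[-0.4,-12,-1.2]],[8.0,[-15.4,3,2],[-0.5,-14.3,-1.5]],[8.0,[-16.4,3.2,2.2],[-0.5,-14.3,-1.5]],[8.0,[-16.4,3.2,2.2],[-0.5,-14.3,-1.5]],[8.0,[-16.4,3.2,2.2],[-0.5,-14.3,-1.5]]]'

```text
time_s: 15.7
tool_pos: [0.4943, 0.0029, 0.2645]
orientation: [0.707, -0.707, 0.001, 0.0]
contact_force: [0.5, -0.8, 0.4]
opening: 0.0796
```

```bash
python3 gp.py .4926 .006 .003 0 0;python3 -c "
from h import *
from station import r
c=r.get_calibration('wrist')
cv2.imwrite('pics/w11.png',r.grab_frame('wrist'))
print(proj(c,[.4926,.006,.022]))"
```

```text
15.7 p [0.4943 0.0029 0.2645] tip [0.494  0.003  0.0985] yaw -0.08314867769473412 tooly [-0.0017  0.0007 -1.    ] open 0.07964031280162202 F [ 0.4917 -0.7961  0.3541] q6 0.3049121331206947
tcp [0.4926 0.006  0.169 ] shift cm [-0.1503  9.5466  0.3032] turn [-0.0381 -0.0832 -0.0976]
[318.1809 247.6703]
```

View pics/w11.png

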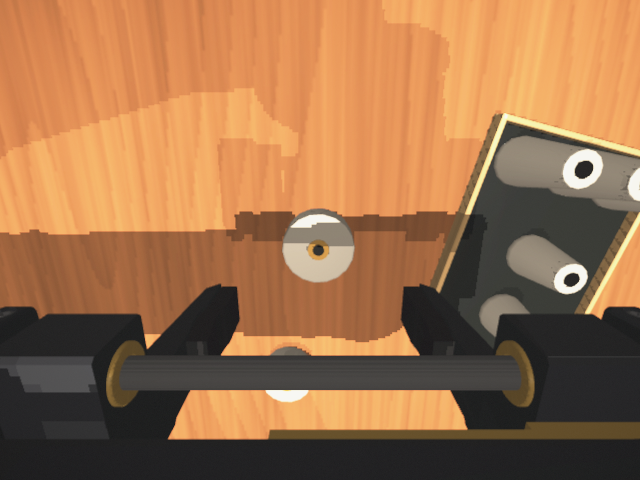

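Request:
arm_command --plan '[[8.0,[-0.15,3,0.25],[0,0,0]],[8.0,[-0.15,6,0.25],[0,0,0]],[8.0,[-0.15,8.5,0.25],[0,0,0]],[8.0,[-0.15,9.3,0.25],[0,0,0]],[8.0,[-0.15,9.4,0.25],[0,0,0]],[8.0,[-0.15,9.4,0.25],[0,0,0]]]'

```text
time_s: 16.5
tool_pos: [0.491, 0.0059, 0.1709]
orientation: [0.707, -0.707, 0.001, 0.001]
contact_force: [0.3, -1.1, 0.1]
opening: 0.0798
```

```bash
python3 gp.py .4926 .006 .003 0 0
```

```text
16.5 p [0.491  0.0059 0.1709] tip [0.4905 0.006  0.0049] yaw -0.02259571509429357 tooly [-0.0033  0.001  -1.    ] open 0.07979306844850223 F [ 0.335  -1.0759  0.1455] q6 0.09378397677476859
tcp [0.4926 0.006  0.169 ] shift cm [0.1559 0.1938 0.012 ] turn [-0.0549 -0.0227 -0.1915]
```

Request:
arm_command --plan '[[8.0,[0.15,0.2,0],[0,0,-0.2]],[8.0,[0.15,0.2,0],[0,0,-0.2]],[4.5,[0.15,0.2,0],[0,0,-0.2]],[4.5,[0.15,0.2,0],[0,0,-0.2]],[4.5,[0.15,0.2,0],[0,0,-0.2]],[4.5,[0.15,0.2,0],[0,0,-0.2]],[4.5,[0.15,0,0],[0,0,-0.2]],[4.5,[0.15,-1.5,0],[0,0,-0.2]],[4.5,[0.15,-4,0],[0,0,-0.2]],[4.5,[0.15,-6.5,0],[0,0,-0.2]],[4.5,[0.15,-8,0],[0,0,-0.2]],[4.5,[0.15,-8.5,0],[0,0,-0.2]]]' --grip_force 25

```text
time_s: 18.0
tool_pos: [0.4926, 0.0059, 0.2564]
orientation: [0.707, -0.707, -0.0, -0.0]
contact_force: [-0.2, 0.9, -1.1]
opening: 0.0514
```

```bash
python3 -c "
from h import *
from station import r
a=np.radians(96.9);uy=np.array([np.cos(a),np.sin(a)]);o=np.array([.5876,-.2821]);print(o+uy*.005,o-uy*.052)
cv2.imwrite('pics/w12.png',r.grab_frame('wrist'))"; python3 gp.py .587 -.277 .09 6.9 0
```

```text
[ 0.587  -0.2771] [ 0.5938 -0.3337]
18.05 p [0.4926 0.0059 0.2562] tip [0.4926 0.0061 0.0902] yaw -0.011295852609069812 tooly [ 0.      0.0011 -1.    ] open 0.051403735697067895 F [ 0.3292  0.4179 -0.2372] q6 0.27911964414651874
tcp [ 0.587 -0.277  0.256] shift cm [  9.4432  -0.0081 -28.2903] turn [-0.0616 -6.9113  0.0051]
```

View pics/w12.png

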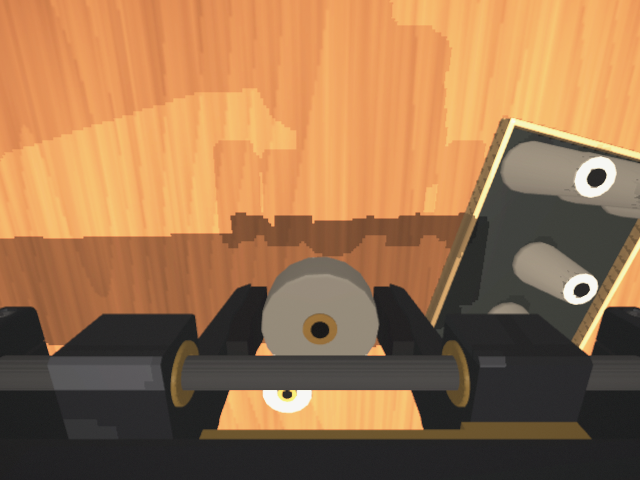

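Request:
arm_command --plan '[[4.5,[0.5,0,-1.5],[0,0,0]],[4.5,[1.7,0,-5],[0,-1,0]],[4.5,[3.2,0,-9.5],[0,-2,0]],[4.5,[4.7,0,-14],[0,-3.5,0]],[4.5,[6.2,0,-18.5],[0,-5,0]],[4.5,[7.7,0,-23],[0,-6,0]],[4.5,[8.9,0,-26.5],[0,-6.9,0]],[4.5,[9.4,0,-28],[0,-6.9,0]],[4.5,[9.4,0,-28.3],[0,-6.9,0]],[4.5,[9.4,0,-28.3],[0,-6.9,0]]]'

```text
time_s: 19.3
tool_pos: [0.5862, -0.2755, 0.2544]
orientation: [0.707, -0.705, -0.042, 0.044]
contact_force: [0.3, 0.5, -0.4]
opening: 0.0516
```

```bash
python3 -c "
from h import *
from station import r
c=r.get_calibration('wrist')
cv2.imwrite('pics/w13.png',r.grab_frame('wrist'))
a=np.radians(96.9);uy=np.array([np.cos(a),np.sin(a),0]);ux=np.array([np.sin(a),-np.cos(a),0]);o=np.array([.5876,-.2821,.013])
for x,y in((-62,92),(62,92),(62,-92),(-62,-92)): print(x,y,proj(c,o+ux*x/1e3+uy*y/1e3))
"; python3 gp.py .587 -.277 .008 6.9 0
```

```text
-62 92 [223.5242 125.3385]
62 92 [420.2042 125.456 ]
62 -92 [399.2977 370.4396]
-62 -92 [243.2854 370.1779]
19.35 p [ 0.5864 -0.2751  0.2546] tip [ 0.586  -0.2747  0.0886] yaw 7.018244465863481 tooly [-0.0024  0.0027 -1.    ] open 0.05174369550390645 F [ 0.0638  0.1951 -1.2898] q6 0.648714750474861
tcp [ 0.587 -0.277  0.174] shift cm [ 0.057   8.057  -0.2158] turn [-0.1675  0.1181 -0.1175]
```

View pics/w13.png

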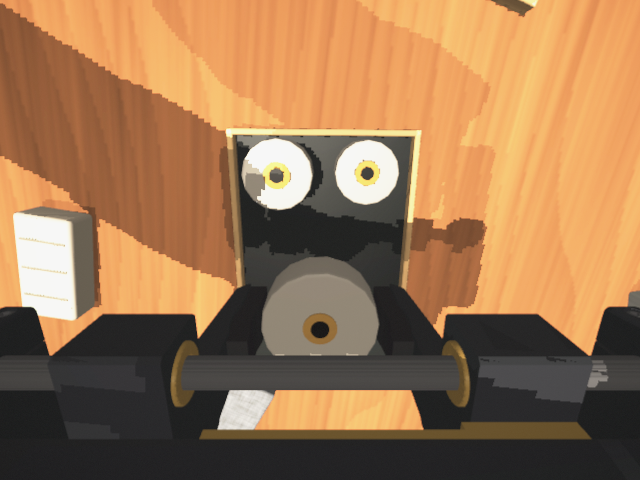

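Request:
arm_command --plan '[[4.5,[0.05,2,-0.2],[0,0,0]],[4.5,[0.05,5,-0.2],[0,0,0]],[4.5,[0.05,7,-0.2],[0,0,0]],[4.5,[0.05,7.8,-0.2],[0,0,0]],[4.5,[0.05,8,-0.2],[0,0,0]],[4.5,[0.05,8.1,-0.2],[0,0,0]],[4.5,[0.05,8.1,-0.2],[0,0,0]]]'

```text
time_s: 20.23
tool_pos: [0.5874, -0.2791, 0.1746]
orientation: [0.706, -0.706, -0.042, 0.043]
contact_force: [0.3, -0.4, -0.2]
opening: 0.0514
```

```bash
python3 gp.py .587 -.277 .007 6.9 0
```

```text
20.225 p [ 0.5874 -0.2791  0.1746] tip [ 0.5874 -0.279   0.0086] yaw 6.888218511195968 tooly [-0.0001  0.0004 -1.    ] open 0.05135712400281838 F [ 0.3004 -0.404  -0.1753] q6 0.5186653161869623
tcp [ 0.587 -0.277  0.173] shift cm [-0.012   0.1564  0.2131] turn [-0.0256 -0.0118 -0.0043]
```

Request:
arm_command --plan '[[4.5,[0,0.1,0],[0,0,0]],[4.5,[0,0.2,0],[0,0,0]],[4.5,[0,0.2,0],[0,0,0]],[4.5,[0,0.2,0],[0,0,0]]]'

```text
time_s: 20.72
tool_pos: [0.5872, -0.279, 0.1723]
orientation: [0.706, -0.706, -0.042, 0.043]
contact_force: [-0.6, 0.3, 5.9]
opening: 0.0519
```

```bash
python3 gp.py .587 -.277 .007 6.9 0
```

```text
20.725 p [ 0.5872 -0.279   0.1723] tip [ 0.5871 -0.2789  0.0063] yaw 6.891658272277782 tooly [-0.0009  0.0007 -1.    ] open 0.05185893133249007 F [-0.5853  0.326   5.8673] q6 0.515895922458272
tcp [ 0.587 -0.277  0.173] shift cm [ 0.0013 -0.0702  0.2014] turn [-0.0452 -0.0084 -0.0436]
```

Touching. Release, rise, and head for the small wheel.

Request:
arm_command --plan '[[6.5,[0,0.2,0],[0,0,0]],[6.5,[0,0.2,0],[0,0,0]],[6.5,[0,0.2,0],[0,0,0]],[6.5,[0,-2,0],[0,0,0]],[6.5,[0,-6,0],[0,0,0]],[6.5,[0,-10,0],[0,0,0]],[6.5,[-4,-11,4],[0,0,0]],[6.5,[-8,-11,9],[0,0,0]]]'

```text
time_s: 21.72
tool_pos: [0.4981, -0.2003, 0.2838]
orientation: [-0.706, 0.706, 0.043, -0.04]
contact_force: [-0.2, 0.9, -1.2]
opening: 0.0652
```

```bash
python3 gp.py .4675 -.109 .09 7 0;python3 -c "
from h import *
from station import r
cv2.imwrite('pics/w14.png',r.grab_frame('wrist'))"
```

```text
21.725 p [ 0.4981 -0.2003  0.2838] tip [ 0.4988 -0.2004  0.1178] yaw 6.783742606791364 tooly [ 0.0044 -0.0004 -1.    ] open 0.06520401444521329 F [-0.1704  0.9167 -1.1846] q6 0.4505815056648487
tcp [ 0.4675 -0.109   0.256 ] shift cm [-1.9699  2.7666  9.4339] turn [ 0.0543 -0.2164  0.2485]
```

View pics/w14.png

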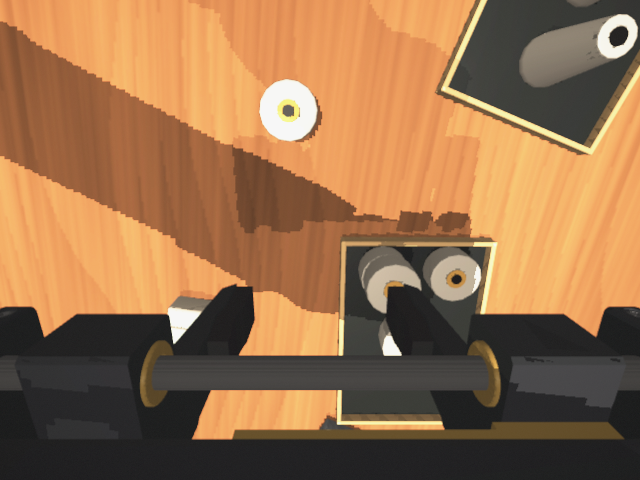

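Request:
arm_command --plan '[[6.5,[-1,1,4],[0,0,0]],[6.5,[-1.9,2,8],[0,0,0]],[6.5,[-2,2.5,9.4],[0,0,0]],[6.5,[-2,2.5,9.4],[0,0,0]],[6.5,[-2,2.5,9.4],[0,0,0]]]'

```text
time_s: 22.4
tool_pos: [0.4678, -0.1109, 0.2574]
orientation: [-0.706, 0.706, 0.042, -0.042]
contact_force: [0.8, -0.2, 0.6]
opening: 0.0654
```

```bash
python3 gp.py .4665 -.108 .003 7 .5;python3 -c "
from h import *
from station import r
c=r.get_calibration('wrist')
cv2.imwrite('pics/w15.png',r.grab_frame('wrist'))
print(proj(c,[.4665,-.108,.022]))"
```

```text
22.4 p [ 0.4678 -0.1109  0.2574] tip [ 0.4679 -0.111   0.0914] yaw 6.784059629628071 tooly [ 0.0005 -0.0004 -1.    ] open 0.06539860701105042 F [ 0.7879 -0.1504  0.5715] q6 0.2603590490945219
tcp [ 0.4679 -0.1083  0.169 ] shift cm [0.0352 8.8446 0.2608] turn [ 0.1962 -0.2167  0.4983]
[318.3288 250.637 ]
```

View pics/w15.png

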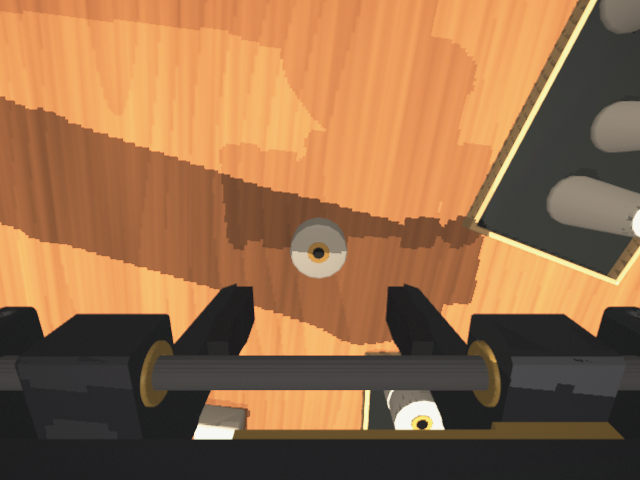

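Request:
arm_command --plan '[[6.5,[0,3,0.15],[0.2,0,0.5]],[6.5,[0,6,0.15],[0.2,0,0.5]],[6.5,[0,8,0.15],[0.2,0,0.5]],[6.5,[0,8.7,0.15],[0.2,0,0.5]],[6.5,[0,8.7,0.15],[0.2,0,0.5]],[6.5,[0,8.7,0.15],[0.2,0,0.5]]]'

```text
time_s: 23.2
tool_pos: [0.4669, -0.1082, 0.1708]
orientation: [0.707, -0.705, -0.039, 0.045]
contact_force: [-0.3, 0.4, -0.0]
opening: 0.065
```

```bash
python3 gp.py .4665 -.109 .003 7 .5
```

```text
23.2 p [ 0.4669 -0.1082  0.1708] tip [ 0.4654 -0.1077  0.0049] yaw 6.862835481938455 tooly [-0.0091  0.0031 -1.    ] open 0.06496819736944344 F [-0.2842  0.4097 -0.0366] q6 0.07208466934577584
tcp [ 0.4679 -0.1093  0.169 ] shift cm [ 0.0857  0.184  -0.1215] turn [-0.0654 -0.1387 -0.0273]
```

Request:
arm_command --plan '[[6.5,[0.1,0.2,-0.1],[0,0,0]],[6.5,[0.1,0.2,-0.1],[0,0,0]],[3.3,[0.1,0.2,-0.1],[0,0,0]],[3.3,[0.1,0.2,-0.1],[0,0,0]],[3.3,[0.1,0.2,-0.1],[0,0,0]],[3.3,[0.1,0.2,-0.1],[0,0,0]],[3.3,[0.1,0,-0.1],[0,0,0]],[3.3,[0.1,-1.5,-0.1],[0,0,0]],[3.3,[0.1,-4,-0.1],[0,0,0]],[3.3,[0.1,-6.5,-0.1],[0,0,0]],[3.3,[0.1,-8.3,-0.1],[0,0,0]],[3.3,[0.1,-9,-0.1],[0,0,0]]]'

```text
time_s: 24.7
tool_pos: [0.4688, -0.1092, 0.2618]
orientation: [0.707, -0.705, -0.04, 0.045]
contact_force: [0.4, 0.3, -0.3]
opening: 0.0393
```

```bash
python3 -c "
from h import *
from station import r
cv2.imwrite('pics/w16.png',r.grab_frame('wrist'))"; python3 gp.py .593 -.332 .09 7 .5
```

```text
24.75 p [ 0.4688 -0.1092  0.2619] tip [ 0.4675 -0.1087  0.0959] yaw 6.878901754257624 tooly [-0.0081  0.0029 -1.    ] open 0.03920557971589661 F [-0.6935  0.6057  0.1196] q6 0.28630014085492744
tcp [ 0.5943 -0.3327  0.256 ] shift cm [  9.7788   0.4215 -23.6958] turn [ 0.0736 -0.1233 -0.0357]
```

View pics/w16.png

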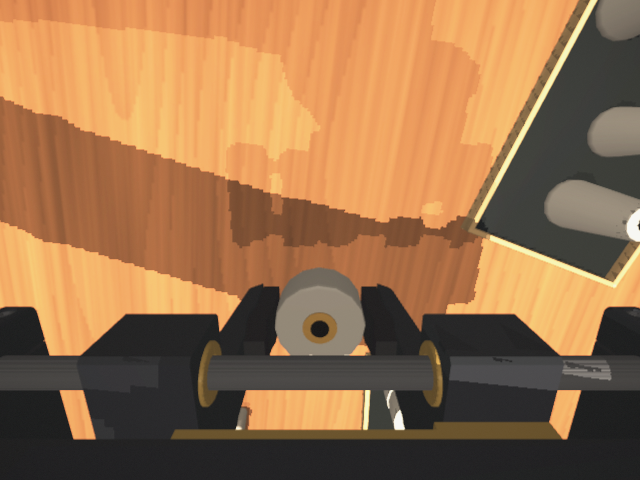

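Request:
arm_command --plan '[[3.3,[0.5,0,-1.5],[0,0,0]],[3.3,[2,0,-5],[0,0,0]],[3.3,[3.7,0,-9],[0,0,0]],[3.3,[5.4,0,-13],[0,0,0]],[3.3,[7,0,-17],[0,0,0]],[3.3,[8.6,0,-21],[0,0,0]],[3.3,[9.6,0,-23.4],[0,0,0]],[3.3,[9.8,0,-24],[0,0,0]],[3.3,[9.8,0,-24],[0,0,0]],[3.3,[9.8,0,-24],[0,0,0]]]'

```text
time_s: 26.0
tool_pos: [0.5945, -0.3341, 0.2577]
orientation: [0.708, -0.704, -0.039, 0.047]
contact_force: [0.6, -0.6, -0.5]
opening: 0.0395
```

```bash
python3 -c "
from h import *
from station import r
cv2.imwrite('pics/w17.png',r.grab_frame('wrist'))"; python3 gp.py .593 -.335 .008 7 .5
```

```text
26.05 p [ 0.5946 -0.3342  0.258 ] tip [ 0.5927 -0.3334  0.092 ] yaw 6.9918931444368315 tooly [-0.0113  0.0045 -0.9999] open 0.039345105907862825 F [-0.2704 -0.3916  0.111 ] q6 0.7517083029999241
tcp [ 0.5943 -0.3357  0.174 ] shift cm [ 0.0351  8.395  -0.1986] turn [-0.0373 -0.0113 -0.2099]
```

View pics/w17.png

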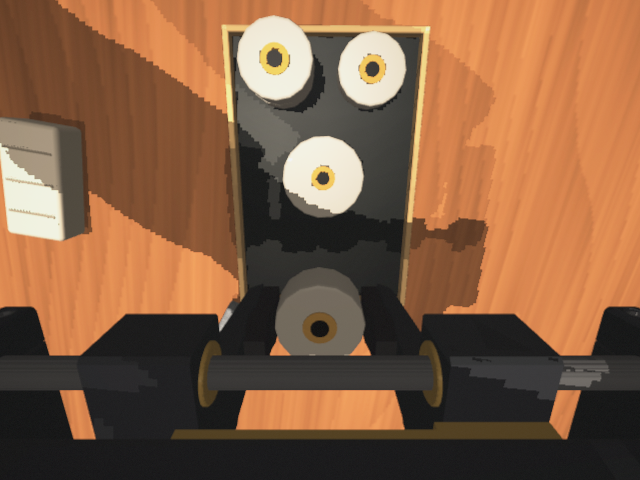

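```bash
python3 -c "
from h import *
from station import r
c=r.get_calibration('wrist')
a=atz(c,222,27,.013);b=atz(c,429,27,.013);print(a,b)
m=(a+b)/2;u=(b-a)/np.linalg.norm(b-a);v=np.array([u[1],-u[0],0])
print('centre',m+v*.092,'end inner',m+v*.180,np.linalg.norm(b-a));w=atz(c,322.5,178,.026);print('large',w, 'v', (w-m)@v)
print('tray -y:',(np.array([.593,-.335,0])-m)@v)"
```

```text
[ 0.5172 -0.2012  0.013 ] [ 0.6389 -0.1867  0.013 ]
centre [ 0.5889 -0.2853  0.013 ] end inner [ 0.5993 -0.3727  0.013 ] 0.12262538157722515
large [ 0.5872 -0.2804  0.026 ] v 0.08700235423435873
tray -y: 0.14185714092078014
```

Request:
arm_command --plan '[[3.3,[0.05,2,-0.2],[0,0,0]],[3.3,[0.05,5,-0.2],[0,0,0]],[3.3,[0.05,7.3,-0.2],[0,0,0]],[3.3,[0.1,8.1,-0.2],[0,0,0]],[3.3,[0.1,8.3,-0.2],[0,0,0]],[3.3,[0.1,8.4,-0.2],[0,0,0]],[3.3,[0.1,8.4,-0.2],[0,0,0]]]'

```text
time_s: 26.92
tool_pos: [0.5955, -0.3373, 0.1749]
orientation: [0.707, -0.705, -0.039, 0.046]
contact_force: [0.4, 0.1, -0.4]
opening: 0.0394
```

```bash
python3 gp.py .593 -.335 .0065 7 .5
```

```text
26.925 p [ 0.5955 -0.3373  0.1749] tip [ 0.594  -0.3369  0.0089] yaw 6.88967811207894 tooly [-0.009   0.0026 -1.    ] open 0.03936294265138519 F [ 0.3631  0.0909 -0.4002] q6 0.6232239978509714
tcp [ 0.5943 -0.3357  0.1725] shift cm [-0.0999  0.2444  0.1731] turn [ 0.0837 -0.1128 -0.0917]
```

Request:
arm_command --plan '[[3.3,[0,0.1,0],[0,0,0]],[3.3,[0,0.25,0],[0,0,0]],[3.3,[0,0.25,0],[0,0,0]],[3.3,[0,0.25,0],[0,0,0]]]'

```text
time_s: 27.42
tool_pos: [0.5953, -0.3372, 0.1722]
orientation: [0.707, -0.705, -0.039, 0.046]
contact_force: [-0.9, 0.2, 5.7]
opening: 0.0392
```

```bash
python3 gp.py .593 -.335 .0065 7 .5
```

```text
27.425 p [ 0.5953 -0.3372  0.1722] tip [ 0.5936 -0.3367  0.0062] yaw 6.891574460210589 tooly [-0.0099  0.003  -0.9999] open 0.03917525160818796 F [-0.9466  0.178   5.6723] q6 0.6200745453100676
tcp [ 0.5943 -0.3357  0.1725] shift cm [-0.0814 -0.0239  0.1583] turn [ 0.0577 -0.1112 -0.1388]
```

Request:
arm_command --plan '[[5.5,[0,0.25,0],[0,0,0]],[5.5,[0,0.25,0],[0,0,0]],[5.5,[0,0.25,0],[0,0,0]],[5.5,[0,-2,0],[0,0,0]],[5.5,[0,-6,0],[0,0,0]],[5.5,[0,-10,0],[0,0,0]],[5.5,[-5,-11,1],[0,4,0]],[6.5,[-10,-11,3],[0,9,0]],[6.5,[-15,-11,4.5],[0,9.5,0]],[6.5,[-18,-11,5.2],[0,9.5,0]],[6.5,[-18.5,-11,5.2],[0,9.5,0]],[6.5,[-18.5,-11,5.2],[0,9.5,0]]]'

```text
time_s: 28.92
tool_pos: [0.4078, -0.3084, 0.2839]
orientation: [0.708, -0.706, 0.019, -0.013]
contact_force: [0.9, 0.5, -0.3]
opening: 0.0649
```

```bash
python3 gp.py .400 -.3047 .003 -2.6 0;python3 -c "
from h import *
from station import r
c=r.get_calibration('wrist')
cv2.imwrite('pics/w18.png',r.grab_frame('wrist'))
a=np.radians(87.4);uy=np.array([np.cos(a),np.sin(a),0]);ux=np.array([np.sin(a),-np.cos(a),0]);o=np.array([.4,-.3047,.024])
for x,y in((-19,38),(19,38),(19,-38),(-19,-38)): print(x,y,proj(c,o+ux*x/1e3+uy*y/1e3))"
```

```text
28.925 p [ 0.4078 -0.3084  0.2839] tip [ 0.4065 -0.308   0.1179] yaw -2.591981599355239 tooly [-0.0077  0.0025 -1.    ] open 0.06489571314924157 F [ 0.8801  0.4739 -0.3438] q6 0.41325578449993056
tcp [ 0.4    -0.3047  0.169 ] shift cm [-0.7051 11.4973  0.3132] turn [-0.1218  0.0075 -0.4456]
-19 38 [285.4139 190.1744]
19 38 [337.9886 190.1959]
19 -38 [336.4903 286.3574]
-19 -38 [288.4396 286.2398]
```

View pics/w18.png

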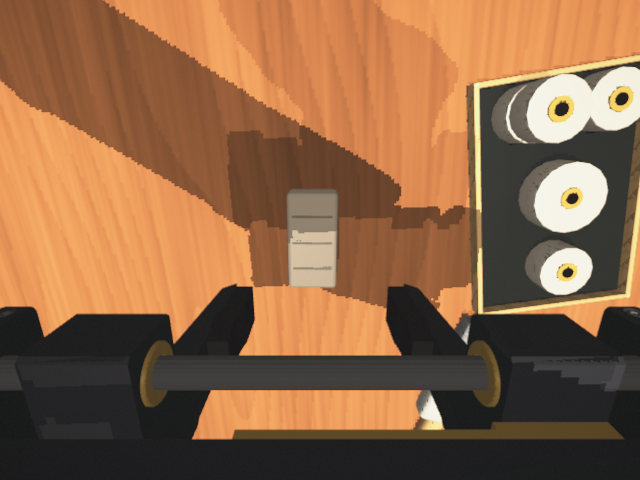

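Request:
arm_command --plan '[[6.5,[-0.65,3,0.3],[0,0,-0.4]],[6.5,[-0.65,7,0.3],[0,0,-0.4]],[6.5,[-0.65,10,0.3],[0,0,-0.4]],[6.5,[-0.65,11.2,0.3],[0,0,-0.4]],[6.5,[-0.65,11.35,0.3],[0,0,-0.4]],[6.5,[-0.65,11.35,0.3],[0,0,-0.4]]]'

```text
time_s: 29.72
tool_pos: [0.3994, -0.3046, 0.1709]
orientation: [0.708, -0.706, 0.017, -0.015]
contact_force: [0.0, -0.5, -0.2]
opening: 0.0648
```

```bash
python3 gp.py .4005 -.3047 .003 -2.6 0
```

```text
29.725 p [ 0.3994 -0.3046  0.1709] tip [ 0.3991 -0.3042  0.0049] yaw -2.5980131408952802 tooly [-0.0019  0.0023 -1.    ] open 0.06479754055746591 F [ 0.0108 -0.5201 -0.1895] q6 0.13040942726739221
tcp [ 0.4005 -0.3047  0.169 ] shift cm [ 0.1069  0.1892 -0.0065] turn [-0.1246  0.0019 -0.1156]
```

Request:
arm_command --plan '[[6.5,[0.1,0.2,0],[-0.1,0,-0.1]],[6.5,[0.1,0.2,0],[-0.1,0,-0.1]],[3.2,[0.1,0.2,0],[-0.1,0,-0.1]],[3.2,[0.1,0.2,0],[-0.1,0,-0.1]],[3.2,[0.1,0.2,0],[-0.1,0,-0.1]],[3.2,[0.1,0.2,0],[-0.1,0,-0.1]],[3.2,[0.1,0,0],[-0.1,0,-0.1]],[3.2,[0.1,-1.5,0],[-0.1,0,-0.1]],[3.2,[0.1,-4,0],[-0.1,0,-0.1]],[3.2,[0.1,-7,0],[-0.1,0,-0.1]],[3.2,[0.1,-9.5,0],[-0.1,0,-0.1]],[3.2,[0.1,-10.5,0],[-0.1,0,-0.1]]]' --grip_force 40

```text
time_s: 31.22
tool_pos: [0.4002, -0.305, 0.2772]
orientation: [-0.707, 0.707, -0.016, 0.016]
contact_force: [-0.3, 0.5, -0.9]
opening: 0.0373
```

```bash
python3 -c "
from h import *
from station import r
a=np.radians(103.75);uy=np.array([np.cos(a),np.sin(a)]);o=np.array([.6045,.2694]);print(o-uy*.024)
cv2.imwrite('pics/w19.png',r.grab_frame('wrist'))"; python3 gp.py .61 .246 .11 13.7 0
```

```text
[0.6102 0.2461]
31.275 p [ 0.4003 -0.3051  0.2774] tip [ 0.4005 -0.3052  0.1114] yaw -2.6280316983557688 tooly [ 0.0008 -0.0006 -1.    ] open 0.037358311090193615 F [-0.3859  0.3938 -0.4607] q6 0.36853729435759364
tcp [0.61  0.246 0.276] shift cm [18.4183  0.125  56.0096] turn [  0.0379 -16.328    0.0416]
```

View pics/w19.png

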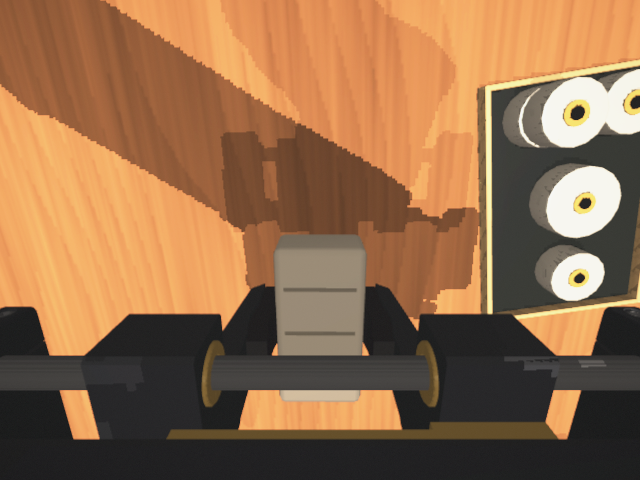

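Request:
arm_command --plan '[[3.2,[0.5,0,1.5],[0,0,0]],[3.2,[1.7,0,5],[0,-1,0]],[3.2,[3.3,0,10],[0,-2,0]],[3.2,[5,0,15.5],[0,-4,0]],[3.2,[7,0,21.5],[0,-6,0]],[3.2,[9,0,27.5],[0,-8,0]],[3.2,[11,0,33.5],[0,-10,0]],[3.2,[13,0,39.5],[0,-12,0]],[3.2,[15,0,45.5],[0,-14,0]],[3.2,[16.8,0,51],[0,-15.5,0]],[3.2,[17.9,0,54.5],[0,-16.3,0]],[3.2,[18.4,0,56],[0,-16.3,0]]]'

```text
time_s: 32.78
tool_pos: [0.6081, 0.2503, 0.2738]
orientation: [0.703, -0.701, -0.084, 0.087]
contact_force: [-0.1, -1.0, -1.1]
opening: 0.0373
```

Request:
arm_command --plan '[[3.2,[0,0,0],[0,0,0]],[3.2,[0,0,0],[0,0,0]]]'

```text
time_s: 33.02
tool_pos: [0.6092, 0.2439, 0.2749]
orientation: [-0.702, 0.703, 0.082, -0.085]
contact_force: [-1.1, -0.7, -0.6]
opening: 0.0372
```

```bash
python3 -c "
from h import *
from station import r
cv2.imwrite('pics/w20.png',r.grab_frame('wrist'))"; python3 gp.py .61 .246 .008 13.7 0
```

```text
33.075 p [0.6093 0.2438 0.2752] tip [0.6088 0.2436 0.1092] yaw 13.529259536206991 tooly [-0.0029 -0.0012 -1.    ] open 0.03768109039822695 F [ 0.6492  0.107  -0.3809] q6 0.6910235125837989
tcp [0.61  0.246 0.174] shift cm [ 0.1509 10.118   0.2043] turn [ 0.0287 -0.1707 -0.1805]
```

View pics/w20.png

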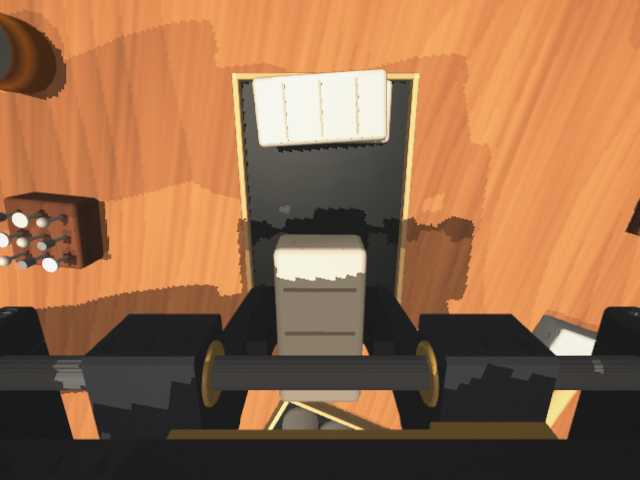

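```bash
python3 -c "
from h import *
from station import r
c=r.get_calibration('wrist')
a=atz(c,234,74,.013);b=atz(c,419,74,.013)
m=(a+b)/2;u=(b-a)/np.linalg.norm(b-a);v=np.array([u[1],-u[0],0])
print('centre',m+v*.092,np.degrees(np.arctan2(u[1],u[0])),np.linalg.norm(b-a));d=np.array([.61,.246,.013])-m;print(d@v,d@u)"
```

```text
centre [0.6069 0.269  0.013 ] 13.459923960014295 0.12204910008505086
0.11507193257511458 -0.0023133433452039135
```

Request:
arm_command --plan '[[3.2,[0.2,2,0.1],[0,0,-0.1]],[3.2,[0.2,5,0.2],[0,0,-0.1]],[3.2,[0.2,8,0.2],[0,0,-0.1]],[3.2,[0.2,9.6,0.2],[0,0,-0.1]],[3.2,[0.2,9.95,0.2],[0,0,-0.1]],[3.2,[0.2,10,0.2],[0,0,-0.1]],[3.2,[0.2,10,0.2],[0,0,-0.1]]]'

```text
time_s: 33.95
tool_pos: [0.6113, 0.2489, 0.1765]
orientation: [0.703, -0.701, -0.085, 0.084]
contact_force: [0.4, -0.2, 0.7]
opening: 0.0374
```

```bash
python3 gp.py .61 .246 .007 13.5 0
```

```text
33.95 p [0.6113 0.2489 0.1765] tip [0.6116 0.2493 0.0105] yaw 13.68054173019111 tooly [ 0.0017  0.0024 -1.    ] open 0.03744870272322802 F [ 0.368  -0.2167  0.6619] q6 0.528138630844296
tcp [0.61  0.246 0.173] shift cm [-0.1938  0.351  -0.2572] turn [-0.1098  0.1807  0.1264]
```

Request:
arm_command --plan '[[3.2,[0,0.2,0],[0,0,0]],[3.2,[0,0.32,0],[0,0,0]],[3.2,[0,0.4,0],[0,0,0]],[3.2,[0,0.4,0],[0,0,0]],[3.2,[0,0.4,0],[0,0,0]]]'

```text
time_s: 34.58
tool_pos: [0.6108, 0.2489, 0.1723]
orientation: [0.703, -0.701, -0.084, 0.084]
contact_force: [-0.9, 0.0, 4.9]
opening: 0.0379
```

```bash
python3 gp.py .61 .246 .007 13.5 0
```

```text
34.575 p [0.6108 0.2489 0.1723] tip [0.6108 0.2492 0.0063] yaw 13.693293948808817 tooly [ 0.0002  0.0017 -1.    ] open 0.03788047805805364 F [-0.8944  0.0426  4.8931] q6 0.5230922637848665
tcp [0.61  0.246 0.173] shift cm [-0.1469 -0.0706 -0.2632] turn [-0.0937  0.1933  0.0342]
```

Request:
arm_command --plan '[[5.5,[0,0.4,0],[0,0,0]],[5.5,[0,0.4,0],[0,0,0]],[5.5,[0,0.4,0],[0,0,0]],[5.5,[0,-2,0],[0,0,0]],[5.5,[0,-6,0],[0,0,0]],[5.5,[0,-11,0],[0,0,0]],[5.5,[0,-16,0],[0,0,0]],[5.5,[-2,-19,5],[0,0,0]],[5.5,[-4,-19,11],[0,0,0]],[5.5,[-6,-19,17],[0,0,0]],[5.5,[-8,-19,22],[0,0,0]],[5.5,[-8,-19,22],[0,0,0]]]'

```text
time_s: 36.08
tool_pos: [0.4755, 0.4488, 0.3622]
orientation: [0.704, -0.7, -0.087, 0.089]
contact_force: [-0.4, 0.5, 0.1]
opening: 0.0552
```

```bash
python3 gp.py; python3 -c "
from h import *
from station import r
a=r.grab_frame('top');s=r.grab_frame('side')
cv2.imwrite('pics/t21.png',cv2.resize(a[130:340,130:530],None,fx=2,fy=2,interpolation=2));cv2.imwrite('pics/s21.png',s)"
```

```text
36.075 p [0.4755 0.4488 0.3622] tip [0.4748 0.4497 0.1962] yaw 14.294580913503353 tooly [-0.0042  0.0054 -1.    ] open 0.05515183941531656 F [-0.3648  0.5453  0.1112] q6 0.848532673409313
```

View pics/t21.png

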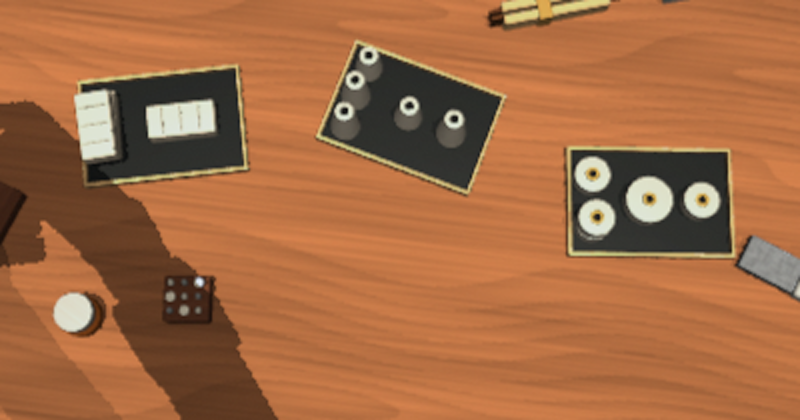

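View pics/s21.png

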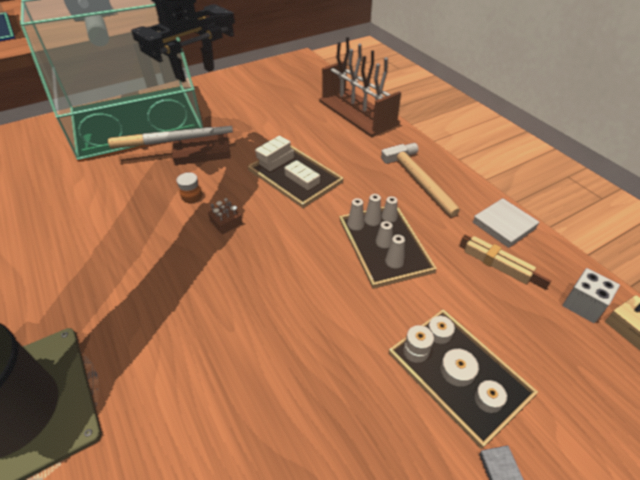

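```bash
python3 -c "
from station import r
print(r.hand_in())"
```

```text
the job is handed in; nothing more can be done
None
```

I moved all five pieces into the trays that hold their own kind and handed the job in. The last robot time I read was 36.1 s, well under the 120 s limit.

- **Placing:** I set each piece down until the wrist force read about 4–6 N, then released it and raised the gripper straight up.
- **Last checks:** The final top and side pictures show:
  - both cones standing point up in the cone tray;
  - both wheels and the bar lying flat, each on bare tray floor inside the rim and clear of the other pieces;
  - the jar and the stand of points where they stood at the start, judged by eye rather than re-measured;
  - the gripper well clear of everything, with contact force near zero.
- **Off plan:** On the way down to the shorter cone, a joint reached its limit, so the tool stopped about 4 mm short. I tilted the tool 1–2° for the two cones and about half a degree for the small wheel, and kept that tilt when placing them.
- **Disagreement:** The top and wrist cameras differed by up to about 3 mm. No check failed.

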